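# Lock the pastry kitchen's ingredient chest

## Task

Lock the ingredient chest on the pastry table: fold the hasp plate down flat over the lock, take the loose U-shackle from its parking block, put both legs through the plate into the lock and press it down until it clicks and stays down by itself. Press smoothly and stop as soon as it is home, never ramming or forcing anything against the chest, and leave the bowl, jar and spatula where they are; let go at the end.

Things in the scene. Friction and masses are not known exactly. Their poses are not given: they have to be found in the camera images.
- chest: Closed, fixed stainless chest, 240 (x) x 280 (y) x 98 mm high; origin at the centre of its underside, z up, its front faces its own -x. On the middle of its front sits a brass lock body, 44 (x) x 90 (y) mm, reaching from 120 to 164 mm in front of the chest's origin, its top level with the chest's lid (98 mm up).
- lock_mouth (a point): Midway between the lock's two square holes, level with its top (98 mm above the table); axes as the chest's. The holes open upward, 13 mm square, 2 mm chamfer, 25 mm to either side along the chest's y. Inside, an ejector spring (5 to 9 N) and sprung pawls (12 to 20 N in all to pass); the legs click and are caught with their tips 35 to 55 mm down: set differently each time, not visible; a rigid stop lies 1.5 mm further.
- hasp (a joint): Angle of the hasp plate, a dark steel plate 78 mm long, 90 mm wide, 4 mm thick hinged on the lid: 0 = lying flat on the lock body (closed), pi/2 = standing upright, growing as it opens away from the lock. A stiff hinge: it stays where it is left, and about 2 N at its free end moves it. It has two 17 mm square holes, which when closed lie over those of the lock (top of the plate then 102 mm above the table).
- hasp_hinge (a point): Middle of the hasp's hinge axis, which runs along the chest's y, 100 mm above the table and 85 mm in front of the chest's origin (57 mm behind lock_mouth); axes as the chest's.
- hasp_end (a point): Middle of the hasp plate's free edge, 80 mm from the hinge axis; turns with the plate.
- shackle: Loose steel U of 10 mm square bar, about 150 g, 60 mm wide (y) and 95 mm high (z), standing upright with its legs down. Origin midway between the tips of its two legs, which lie 25 mm to either side along its y; z points up to the crossbar. Crossbar (z 85 to 95 mm) is straight along y: pinch it across x. Each leg has a 14 mm long notch on its inner side, starting 10 mm above the tip. It is symmetric: either way round fits.
- shackle_top (a point): Centre of the top face of the shackle's crossbar, 95 mm above its origin: the place to push. A shackle that has not clicked is pushed up by 20 mm or more when let go. More than 40 N on the chest, hasp or lock is forcing it.
- stand: Fixed black parking block, 50 (x) x 100 (y) x 25 mm high, origin at the centre of its underside; two square holes of 14 mm, 15 mm deep, hold the shackle's legs loosely, so the crossbar's top is 105 mm above the table.
- bowl: White bowl, 100 mm across, 55 mm high; origin under its centre. Leave alone.
- jar: Amber jar, 68 mm across, 100 mm high; origin under its centre. Leave alone.
- spatula: Spatula lying on the table along its x; leave alone.
Mind the look-alikes: they are no part of the job. Of the things like the shackle, leave any that is green or yellow; of the rest the smaller one is meant.

How it is judged:
By the outcome, as a careful person would: the job done as asked, in the order asked, and still so for the second after the job is handed in, with the robot touching nothing.
It also fails if it takes over 67 s, if anything falls off the work surface, if the arm or the gripper's body presses on something with over 40 N, if the wrist force passes 120 N, or if a joint passes its speed limit or range.

## Robot

A 6-joint arm with a two-finger parallel gripper is mounted at the origin on the work surface. World frame = base frame: x ahead of the robot, y to its left, z up, the work surface at z = 0. Lengths are in mm, angles in rad, forces in N, time in s.
With the tool pointing down it reaches from about 275 to 1000 mm from the base axis. Payload 8.4 kg.
Tool frame: the origin (TCP) lies between the finger pads; the fingertips stand r.nose_length ahead of it and the grasp point (between the pads) lies 8 mm behind it (r.nose_length is the distance from the TCP to the fingertips, in mm); y points along the fingers, x is the direction in which the jaws open and shut, and the axes are right-handed (so a half turn about y gives the same grasp; the last joint's range is limited). The gripper opens to 85 mm and grips with 20 to 120 N. Pads are 22 mm wide; open, the fingers measure 114 mm over their backs; the gripper's body (76 mm by 85 mm) begins 54 mm behind the grasp point. The pads swing forward as they close: fully open they stand 13 mm farther back than shut.
Start: joints at [1.214, 0.353, 1.633, -0, 1.155, -0.002], TCP at [217.125, 586.076, 242.281] pointing down, gripper open.
Joint ranges: [-2.63, 2.63], [-0.92, 2.1], [0.06, 2.66], [-1.3, 4.44], [0, 2.69], [-3.02, 3.02]. Speed limits (rad/s): [2.22, 2.22, 2.79, 3.14, 3.14, 3.14].

## Interface

Orientations are given as [roll, pitch, yaw] about the fixed x, y, z axes, in that order (R = Rz(yaw) Ry(pitch) Rx(roll)).
In Python, from rig import r, cams, order gives the robot as it stands. The module is installed in compiled form; this text tells all that it offers.
- The arm moves only by the shell command python3 -m crank 'ROWS' [FORCE]. ROWS is JSON, a list of rows, each a list of 7 numbers: the turn, a rotation vector about the tool's x, y, z in degrees, then the shift along the tool's x, y, z in cm, then the opening, from -1 (shut) to 1 (fully open). A call has exactly 10 rows; each row shifts and turns the pose as measured when the row begins, along the tool's axes as they then stand; what a row does not reach is not made up. A row lasts 1/12 s, in which the tool goes at most 41.7 mm and 7.16 degrees, less where a joint would pass 70% of its speed; a pose out of reach is approached as far as the arm can. A call with a gripper value outside its range is refused whole. The fingers move at their own pace and stop on an object; FORCE is the grip in N (left out, the last holds). Time passes only in rows, so rows that do not move let the fingers close, or fill a call up. It gives the time, the measured TCP pose, the force and the opening at its end, in the units of the state.
- r.sense(): the state, without advancing time (a new reading comes with each control period).
- cams.grab_frame(name): name is "scene" or "side" or "wrist"; returns the picture (400x640x3 uint8, blue, green, red); there is no depth.
- cams.camera_info(name): a dict with "intrinsics" (3x3 intrinsics, pixels), "view" (4x4, takes a point from world to camera coordinates); the wrist camera has in their place "hand_eye" (4x4, takes a point from camera to tool coordinates, whose origin is the TCP and whose axes are the tool frame's). Camera axes: x right, y up, looking along -z (the intrinsics and any distortion apply to the point x, -y, -z); pixel columns grow to the right and rows downward; lengths in mm; the calibration is good to about 2 mm. A picture is of the moment at which its call begins: read the wrist's pose just before it. camera_info takes no time and is no camera call.
- order.sign_off(): hands the job in, once; it reports no verdict.
The state is a dict: "clock": time; "qpos": joint angles; "qvel": joint speeds; "joint_efforts": joint torques, N m; "eef_pos": TCP position; "tcp_rot": TCP orientation; "contact_force": force on the tool from outside, world axes, zero at the start; "wrist_torque": the same for the moment, N m; "opening": opening from 0.0 (shut) to 1.0 (fully open).
Only numpy, scipy, OpenCV 4.12 (cv2) and the standard library are available. Lean on these libraries where they do the work, as an engineer would, in place of code of your own. Each camera call takes 0.05 s, during which the arm holds its last target.

## Working session

There is one attempt and no reset: what is moved stays moved. The work goes in short steps, Python scripts to look and compute and a shell command to move; the robot and the scene stay as the last step left them, time stands still between calls to the robot, and variables do not carry over. Pictures are saved under pics/ and viewed, and the job is handed in when it is done.

```bash
mkdir -p pics; python3 - <<'E'
from rig import r,cams,order
import cv2,numpy as np
s=r.sense();print({k:np.round(v,3).tolist() for k,v in s.items()},r.nose_length)
for n in("scene","side","wrist"):
    im=cams.grab_frame(n);cv2.imwrite(f"pics/{n}0.png",im)
    ci=cams.camera_info(n);print(n,{k:(np.round(v,3).tolist() if not isinstance(v,str) else v) for k,v in ci.items()})
E
```

```text
{'clock': 0.0, 'qpos': [1.214, 0.354, 1.634, -0.0, 1.155, -0.002], 'qvel': [-0.001, 0.001, 0.0, -0.001, 0.003, 0.001], 'joint_efforts': [0.001, -60.526, -34.208, 0.0, 0.009, 0.0], 'eef_pos': [216.964, 585.624, 241.51], 'tcp_rot': [-1.571, 0.001, 1.216], 'contact_force': [0.459, -0.044, 0.069], 'wrist_torque': [-0.015, 0.015, 0.031], 'opening': 1.002} 11.0
scene {'intrinsics': [[509.52, 0.0, 321.756], [0.0, 509.52, 207.306], [0.0, 0.0, 1.0]], 'view': [[-0.569, 0.822, -0.014, 255.042], [-0.664, -0.449, 0.598, 294.169], [0.485, 0.349, 0.802, -1752.529], [0.0, 0.0, 0.0, 1.0]]}
side {'intrinsics': [[510.728, 0.0, 312.777], [0.0, 510.728, 195.478], [0.0, 0.0, 1.0]], 'view': [[-0.994, -0.11, -0.008, 482.868], [0.055, -0.55, 0.833, -94.59], [-0.096, 0.828, 0.552, -1332.217], [0.0, 0.0, 0.0, 1.0]]}
wrist {'intrinsics': [[324.828, 0.0, 313.495], [0.0, 324.828, 196.678], [0.0, 0.0, 1.0]], 'hand_eye': [[1.0, 0.001, -0.002, -0.666], [-0.002, 0.294, -0.956, -131.726], [-0.0, 0.956, 0.294, 74.363], [0.0, 0.0, 0.0, 1.0]]}
```

View pics/scene0.png

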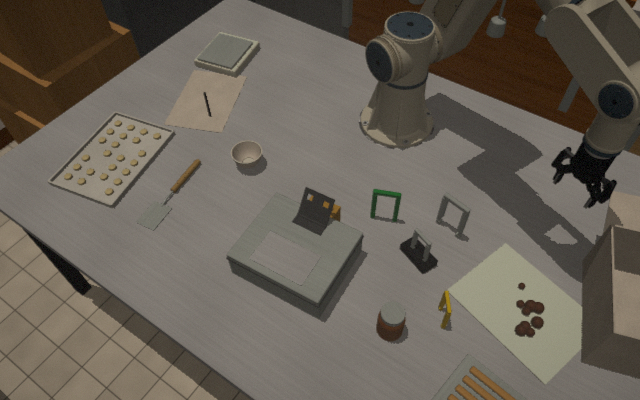

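View pics/side0.png

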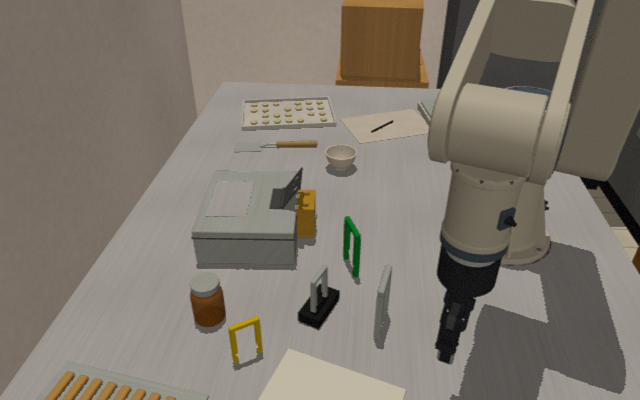

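View pics/wrist0.png

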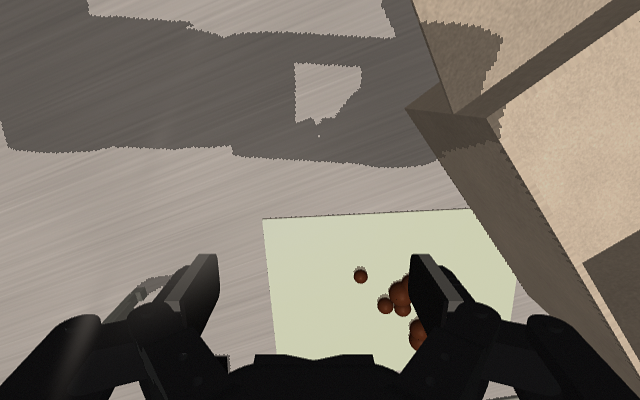

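```bash
python3 - <<'E'
import cv2,numpy as np
a=cv2.imread("pics/scene0.png");b=cv2.imread("pics/side0.png")
A=cv2.resize(a[170:320,220:480],None,fx=3,fy=3,interpolation=cv2.INTER_CUBIC)
cv2.imwrite("pics/sc1.png",A)
B=cv2.resize(b[155:335,180:410],None,fx=3.3,fy=3.3,interpolation=cv2.INTER_CUBIC)
cv2.imwrite("pics/si1.png",B)
E
```

```text
(no output)
```

View pics/sc1.png

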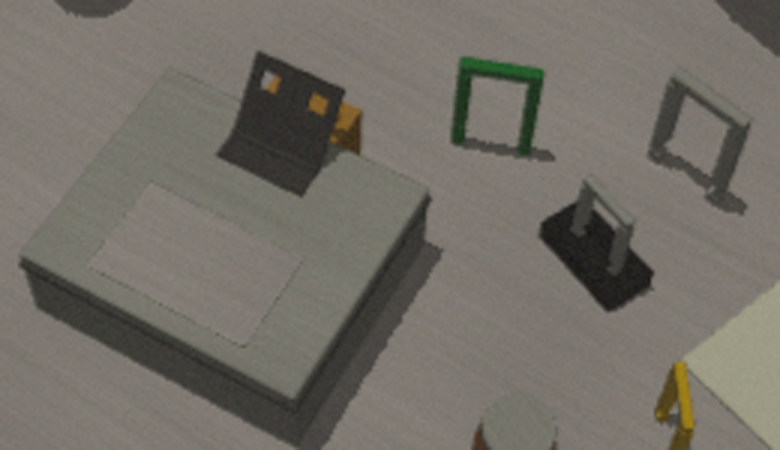

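View pics/si1.png

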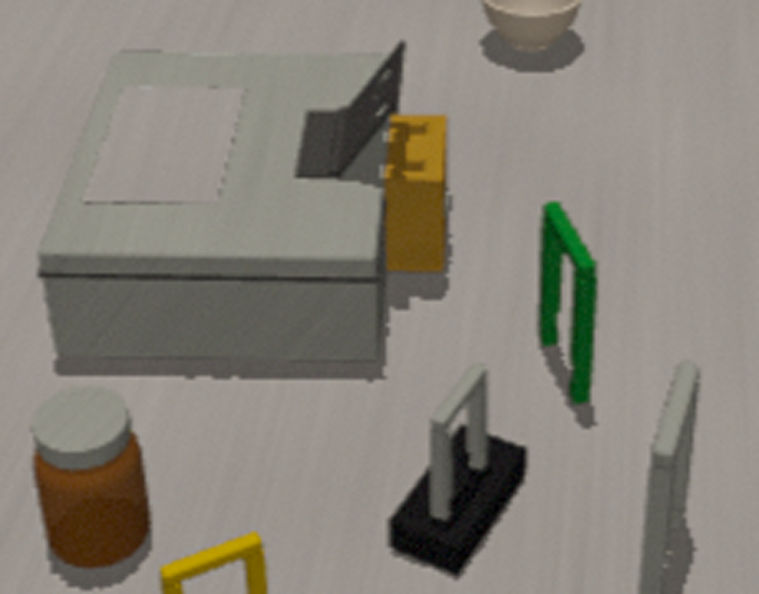

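```bash
cat > h.py <<'E'
import numpy as np,cv2
from scipy.spatial.transform import Rotation as Ro
from rig import r,cams
def pose():
    s=r.sense();T=np.eye(4);T[:3,:3]=Ro.from_euler('xyz',s['tcp_rot']).as_matrix();T[:3,3]=s['eef_pos'];return T
def c2w(n,T=None):
    ci=cams.camera_info(n)
    M=np.linalg.inv(np.array(ci['view'])) if 'view' in ci else (pose() if T is None else T)@np.array(ci['hand_eye'])
    return np.array(ci['intrinsics']),M
def ray(n,p,T=None):
    K,M=c2w(n,T);d=np.linalg.inv(K)@[p[0],p[1],1];d=M[:3,:3]@(d*[1,-1,-1]);return M[:3,3],d/np.linalg.norm(d)
def onz(n,p,z,T=None):
    o,d=ray(n,p,T);return o+d*(z-o[2])/d[2]
def tri(a,b):
    (o1,d1),(o2,d2)=a,b
    t=np.linalg.lstsq(np.c_[d1,-d2],o2-o1,rcond=None)[0];p,q=o1+d1*t[0],o2+d2*t[1]
    return (p+q)/2,np.linalg.norm(p-q)
def proj(n,P,T=None):
    K,M=c2w(n,T);c=np.linalg.inv(M)@np.r_[P,1];u=K@(c[:3]*[1,-1,-1]);return u[:2]/u[2]
E
python3 - <<'E'
from h import *
sc=lambda x,y:(220+(x+.5)/3-.5,170+(y+.5)/3-.5)
si=lambda x,y:(180+(x+.5)/3.3-.5,155+(y+.5)/3.3-.5)
np.set_printoptions(precision=1,suppress=True)
for nm,z,p in [("lidA",98,(20,262)),("lidB",98,(295,402)),("lidC",98,(428,190)),("lidD",98,(168,70)),("bar1",105,(588,180)),("bar2",105,(630,222)),("plateTL",0,(257,52))]:
    print(nm,onz("scene",sc(*p),z))
print('side')
for nm,z,p in [("lidA?",98,(40,258)),("lidB",98,(380,258)),("lidD",98,(120,53)),("lockR",98,(445,178)),("lockL",98,(445,117)),("bar",105,(436,418)),("bar2",105,(480,368))]:
    print(nm,onz("side",si(*p),z))
for nm,a,b in [("barfar",(590,180),(480,368)),("barnear",(630,222),(440,420)),("plateFarCorner",(257,52),(404,43)),("platenear",(344,90),(398,95))]:
    print(nm,tri(ray("scene",sc(*a)),ray("side",si(*b))))
E
```

```text
lidA [775.4 -73.6  98. ]
lidB [749.9 199.1  98. ]
lidC [513.8 178.8  98. ]
lidD [535.7 -97.2  98. ]
bar1 [429.2 292.8 105. ]
bar2 [447.8 344.1 105. ]
plateTL [408.5 -89.7   0. ]
side
lidA? [743. 207.  98.]
lidB [506.4 183.1  98. ]
lidD [762.1 -72.2  98. ]
lockR [471.7  82.   98. ]
lockL [480.7  -1.1  98. ]
bar [448.6 346.6 105. ]
bar2 [426.  298.3 105. ]
barfar (array([426.1, 293.7, 101.3]), np.float64(0.7285535935685317))
barnear (array([446.1, 343.9, 101.5]), np.float64(1.078840594255218))
plateFarCorner (array([512. ,  -7.2, 161. ]), np.float64(2.3837996621556155))
platenear (array([506.3,  83.1, 168.5]), np.float64(2.547082364038388))
```

```bash
python3 -m crank '[[0,6.5,0,0,0,0,-1],[0,6.5,0,0,0,0,-1],[0,6.5,0,0,0,0,-1],[0,6.5,0,0,0,0,-1],[0,6.5,0,0,0,0,-1],[0,6.5,0,0,0,0,-1],[0,6.5,0,0,0,0,-1],[0,6.5,0,0,0,0,-1],[0,6.5,0,0,0,0,-1],[0,6.5,0,0,0,0,-1]]' 60
```

```text
clock: 0.98
eef_pos: [216.2, 583.7, 238.3]
tcp_rot: [-1.578, 0.003, 0.032]
contact_force: [-1.3, -0.5, 0.1]
opening: 0.0
```

```bash
python3 -m crank '[[0,0,0,2.2,-0.05,-3.2,-1],[0,0,0,2.2,-0.05,-3.2,-1],[0,0,0,2.2,-0.05,-3.2,-1],[0,0,0,2.2,-0.05,-3.2,-1],[0,0,0,2.2,-0.05,-3.2,-1],[0,0,0,2.2,-0.05,-3.2,-1],[0,0,0,2.2,-0.05,-3.2,-1],[0,0,0,2.2,-0.05,-3.2,-1],[0,0,0,2.2,-0.05,-3.2,-1],[0,0,0,0,0,0,-1]]'
python3 - <<'E'
from h import *
s=r.sense();print(s['eef_pos'],s['tcp_rot'],s['qvel'])
np.save('T1.npy',pose());cv2.imwrite('pics/w1.png',cams.grab_frame('wrist'))
E
```

```text
clock: 1.82
eef_pos: [426.1, 289.5, 241.6]
tcp_rot: [-1.579, 0.004, 0.028]
contact_force: [-0.4, 0.4, -0.2]
opening: 0.0
[426.11922045 289.45243843 241.6027047 ] [-1.57881488  0.00368299  0.02756863] [ 0.03966346 -0.00320403  0.00715865  0.04897085 -0.00306384  0.06626485]
```

View pics/w1.png

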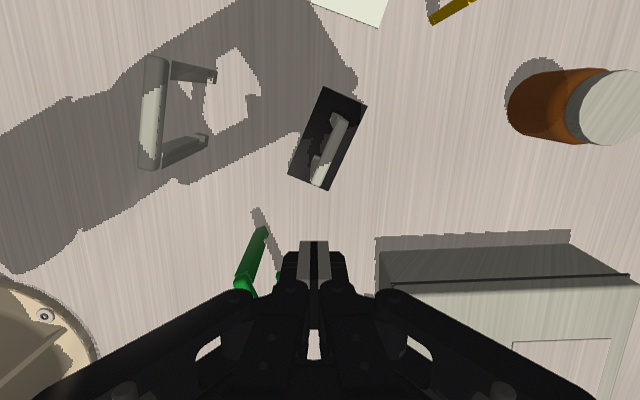

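```bash
python3 - <<'E'
from h import *
np.set_printoptions(precision=2,suppress=True)
im=cv2.imread('pics/w1.png');T=np.load('T1.npy')
cv2.imwrite('pics/w1c.png',cv2.resize(im[75:200,270:390],None,fx=4.5,fy=4.5,interpolation=cv2.INTER_NEAREST))
g=im.max(2);m=((g<45)*255).astype(np.uint8);m[210:]=0;m[:,:280]=0;m[:,375:]=0
c=max(cv2.findContours(m,0,1)[0],key=cv2.contourArea);h=cv2.convexHull(c)
q=cv2.boxPoints(cv2.minAreaRect(h));ap=cv2.approxPolyDP(h,4,True)[:,0];print(ap.tolist())
for p in ap: print(p,onz('wrist',p,25,T)[:2],onz('wrist',p,0,T)[:2])
E
```

```text
[[323, 86], [366, 106], [327, 190], [307, 166], [301, 140]]
[323  86] [433.37 373.03] [433.98 373.63]
[366 106] [478.4  354.73] [482.25 354.01]
[327 190] [441.8  263.43] [443.02 256.16]
[307 166] [418.93 290.04] [418.5  284.68]
[301 140] [411.94 318.02] [411.02 314.67]
```

View pics/w1c.png

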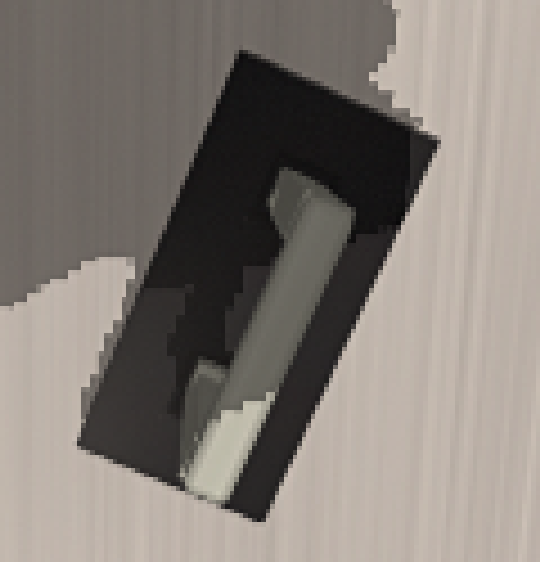

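```bash
python3 - <<'E'
from h import *
np.set_printoptions(precision=2,suppress=True)
T=np.load('T1.npy')
f=lambda x,y:(270+x/4.5-.4,75+y/4.5-.4)
B=np.array([onz('wrist',f(*p),105,T) for p in [(318,185),(355,212),(230,500),(187,488)]]);print(B,B.mean(0),np.linalg.norm(B[0]-B[3]),np.linalg.norm(B[0]-B[1]))
S=np.array([onz('wrist',f(*p),25,T) for p in [(240,50),(440,140),(265,520),(80,443)]]);print(S,S.mean(0))
for Q in(B,S):
    d=Q[0]+Q[1]-Q[2]-Q[3];print(np.arctan2(-d[0],d[1]))
for n in('scene','side'): print(proj(n,B.mean(0)))
E
```

```text
[[446.05 348.95 105.  ]
 [452.92 344.45 105.  ]
 [432.38 290.38 105.  ]
 [424.15 292.51 105.  ]] [438.87 319.07 105.  ] 60.546100973176834 8.211828019120217
[[433.29 373.3   25.  ]
 [479.8  355.05  25.  ]
 [443.47 263.3   25.  ]
 [397.57 281.57  25.  ]] [438.53 318.31  25.  ]
-0.3666334532738623
-0.3741563823729637
[422.74 236.79]
[317.96 272.43]
```

```bash
python3 -m crank '[[0.4,-2.9,0,1.1,-0.05,-3.7,-1],[0,0,0,1.1,-0.05,-3.7,-1],[0,0,0,1.1,-0.05,-3.7,-1],[0,0,0,1.1,-0.05,-3.7,-1],[0,0,0,1.1,-0.05,-3.7,-1],[0,0,0,1.1,-0.05,-3.7,-1],[0,0,0,1.1,-0.05,-3.7,-1],[0,0,0,0.6,-0.05,-2.5,-1],[0,0,0,0,0,0,-1],[0,0,0,0,0,0,-1]]'
python3 - <<'E'
from h import *
s=r.sense();print(s['eef_pos'],s['tcp_rot'],s['qvel'])
np.save('T2.npy',pose());cv2.imwrite('pics/w2.png',cams.grab_frame('wrist'))
E
```

```text
clock: 2.7
eef_pos: [530.8, 11.7, 243.5]
tcp_rot: [-1.565, 0.005, 0.087]
contact_force: [-0.1, -0.5, -0.0]
opening: -0.0
[530.76528404  11.67775112 243.53525477] [-1.56525783  0.00508511  0.08730376] [-0.02324465  0.01201979 -0.01366613 -0.01007114 -0.00361449 -0.01415807]
```

View pics/w2.png

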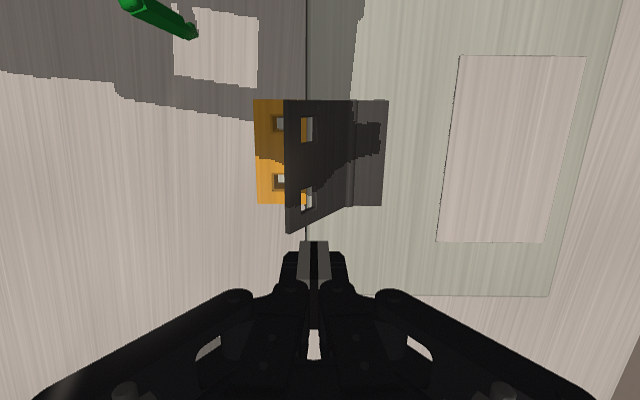

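```bash
python3 - <<'E'
from h import *
np.set_printoptions(precision=1,suppress=True)
im=cv2.imread('pics/w2.png');T=np.load('T2.npy')
cv2.imwrite('pics/w2c.png',cv2.resize(im[85:245,235:405],None,fx=4,fy=4,interpolation=cv2.INTER_NEAREST))
for p,z in [((253.5,99.5),98),((258,203),98),((306,2),98),((306,98),98),((550,296),98),((388,100),102),((382,206),102),((284,100),163),((287,234),163)]:
    print(p,z,onz('wrist',p,z,T))
E
```

```text
(253.5, 99.5) 98 [475.3  80.3  98. ]
(258, 203) 98 [482.3  -8.5  98. ]
(306, 2) 98 [512.4 154.5  98. ]
(306, 98) 98 [518.   85.2  98. ]
(550, 296) 98 [771.1 -78.9  98. ]
(388, 100) 102 [584.2  89.4 102. ]
(382, 206) 102 [592.6  -0.3 102. ]
(284, 100) 163 [506.1  82.7 163. ]
(287, 234) 163 [513.8  -7.9 163. ]
```

View pics/w2c.png

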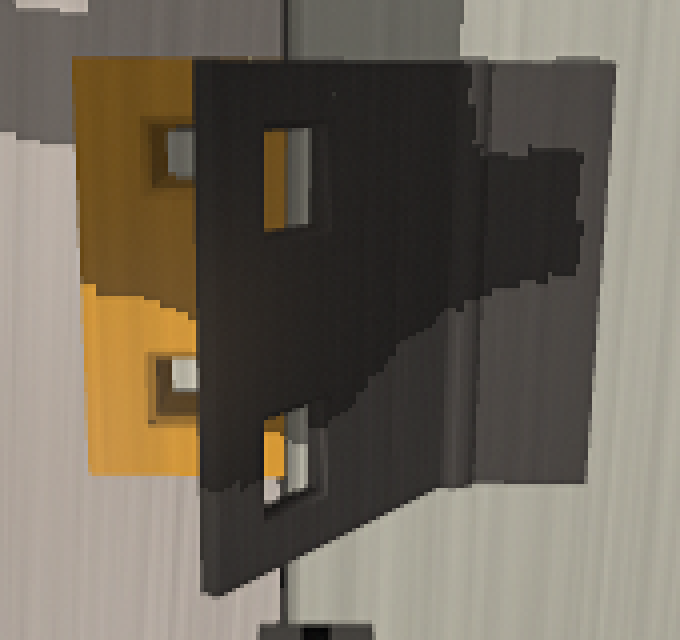

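```bash
python3 -m crank '[[-0.3,0.4,0,-0.1,1.0,0.9,-1],[0,0,0,-0.1,1.0,0.9,-1],[0,0,0,-0.1,1.0,0.9,-1],[0,0,0,-0.1,1.0,0,-1],[0,0,0,0,1.0,0,-1],[0,0,0,0,0.8,0,-1],[0,0,0,0,0.4,0,-1],[0,0,0,0,0,0,-1],[0,0,0,0,0,0,-1],[0,0,0,0,0,0,-1]]'
```

```text
clock: 3.58
eef_pos: [521.1, 47.4, 175.2]
tcp_rot: [-1.569, 0.008, 0.09]
contact_force: [0.1, 0.8, -0.1]
opening: -0.001
```

```bash
python3 -m crank '[[0,0.6,0,0.1,0.2,-0.9,-1],[0,0,0,0,0.4,0,-1],[0,0,0,0,0.4,0,-1],[0,0,0,0,0.4,0,-1],[0,0,0,-0.1,0.4,0,-1],[0,0,0,-0.1,0.4,0,-1],[0,0,0,-0.1,0.4,0,-1],[0,0,0,-0.1,0.4,0,-1],[0,0,0,-0.1,0.4,0,-1],[0,0,0,-0.1,0.4,0,-1]]'
python3 - <<'E'
from h import *
cv2.imwrite('pics/s3.png',cv2.resize(cams.grab_frame('side')[130:280,180:400],None,fx=3,fy=3))
print(r.sense()['eef_pos'],r.sense()['contact_force'])
E
```

```text
clock: 4.42
eef_pos: [518.8, 36.1, 136.1]
tcp_rot: [-1.57, 0.002, 0.077]
contact_force: [-0.5, -0.4, 1.7]
opening: -0.002
[518.05295588  35.99015776 135.25021055] [ 0.14249727 -0.1344833  -0.32421639]
```

View pics/s3.png

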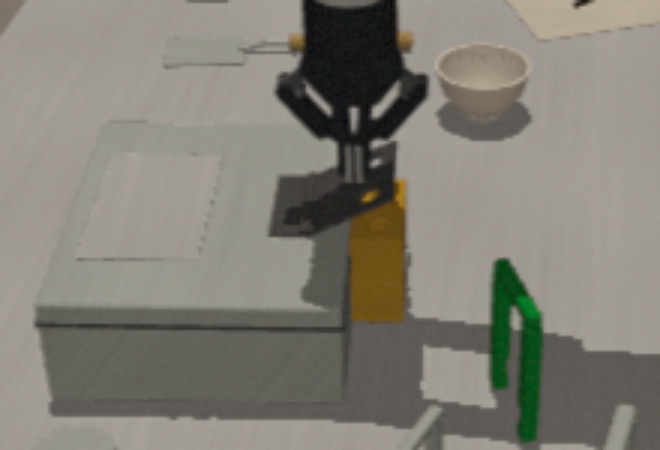

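```bash
python3 -m crank '[[0,0,0,-0.1,0.2,0,-1],[0,0,0,-0.1,0.2,0,-1],[0,0,0,-0.1,0.2,0,-1],[0,0,0,-0.1,0.2,0,-1],[0,0,0,-0.1,0.2,0,-1],[0,0,0,-0.1,0.2,0,-1],[0,0,0,-0.1,0.2,0,-1],[0,0,0,0,0.15,0,-1],[0,0,0,0,0.1,0,-1],[0,0,0,0,0,0,-1]]'
```

```text
clock: 5.3
eef_pos: [510.5, 35.6, 116.9]
tcp_rot: [-1.57, 0.003, 0.077]
contact_force: [0.5, 0.3, 0.7]
opening: -0.007
```

```bash
python3 -m crank '[[0,0,0,0,0.06,0,-1],[0,0,0,0,0.06,0,-1],[0,0,0,0,0.06,0,-1],[0,0,0,0,0.06,0,-1],[0,0,0,0,0.06,0,-1],[0,0,0,0,0.06,0,-1],[0,0,0,0,0.04,0,-1],[0,0,0,0,0.04,0,-1],[0,0,0,0,0.04,0,-1],[0,0,0,0,0.04,0,-1]]'
```

```text
clock: 6.13
eef_pos: [510.3, 35.6, 113.0]
tcp_rot: [-1.57, 0.004, 0.077]
contact_force: [-1.8, -0.2, 6.6]
opening: -0.0
```

```bash
python3 -m crank '[[0,0,0,0,0.05,0,-1],[0,0,0,0,0.05,0,-1],[0,0,0,0,0.05,0,-1],[0,0,0,0,0.05,0,-1],[0,0,0,0,0.05,0,-1],[0,0,0,0,0.05,0,-1],[0,0,0,0,0.05,0,-1],[0,0,0,0,0.05,0,-1],[0,0,0,0,0.05,0,-1],[0,0,0,0,0.05,0,-1]]'
```

```text
clock: 6.97
eef_pos: [510.3, 35.5, 113.0]
tcp_rot: [-1.57, 0.003, 0.077]
contact_force: [-1.9, 0.2, 7.5]
opening: -0.0
```

```bash
python3 -m crank '[[0,0,0,0,-1,0,-1],[0,0,0,0,-1.5,0,-1],[0,0,0,0,-1.5,-0.8,-1],[0,0,0,0,-1.5,-0.8,-1],[0,0,0,0,-1.5,-0.8,-1],[0,0,0,0,-1,-0.8,-1],[0,0,0,0,-0.5,-0.6,-1],[0,0,0,0,0,0,-1],[0,0,0,0,0,0,-1],[0,0,0,0,0,0,-1]]'
python3 - <<'E'
from h import *
s=r.sense();print(s['eef_pos'],s['tcp_rot'],s['qvel'])
np.save('T4.npy',pose());im=cams.grab_frame('wrist');cv2.imwrite('pics/w4.png',im)
cv2.imwrite('pics/w4c.png',cv2.resize(im[60:240,200:440],None,fx=3.3,fy=3.3,interpolation=cv2.INTER_NEAREST))
cv2.imwrite('pics/s4.png',cams.grab_frame('side'))
E
```

```text
clock: 7.8
eef_pos: [512.8, -4.2, 203.9]
tcp_rot: [-1.57, 0.004, 0.077]
contact_force: [0.2, 0.1, -0.5]
opening: 0.003
[512.81836097  -4.15561406 203.85674258] [-1.56967923  0.00429567  0.0769318 ] [-0.0003981   0.00347514  0.00916364  0.00273174 -0.00273632  0.0030625 ]
```

View pics/w4c.png

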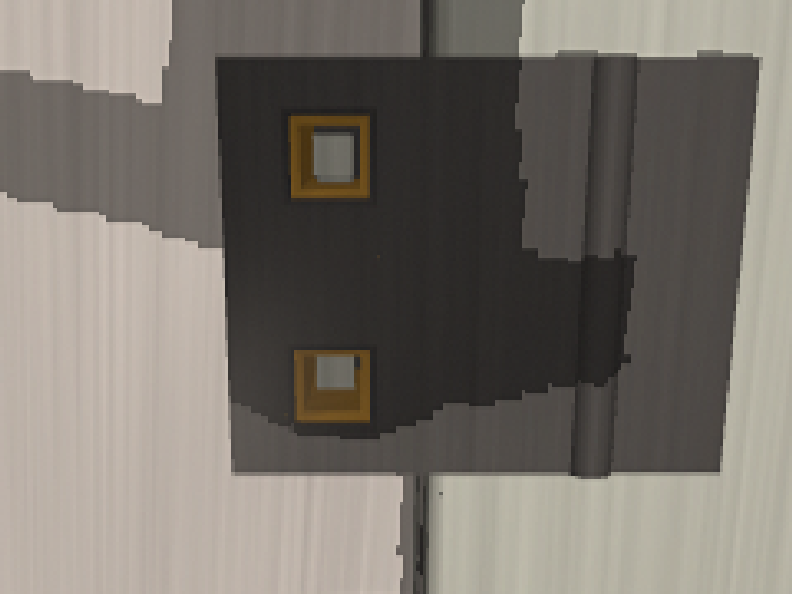

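View pics/s4.png

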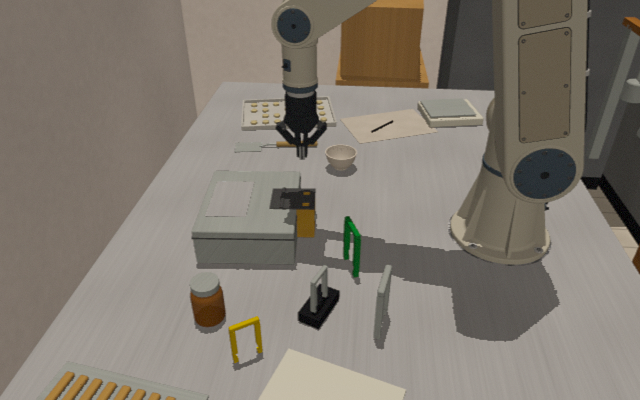

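```bash
python3 - <<'E'
from h import *
np.set_printoptions(precision=1,suppress=True)
T=np.load('T4.npy')
f=lambda x,y:(200+(x+.5)/3.3-.5,60+(y+.5)/3.3-.5)
L=[onz('wrist',f(*p),102,T) for p in [(217,58),(233,472)]];print(L,np.linalg.norm(L[0]-L[1]))
d=L[0]-L[1];yaw=np.arctan2(-d[0],d[1]);print(yaw,'mouth',np.mean(L,0)+23*np.array([np.cos(yaw),np.sin(yaw),0]))
for h in [[(290,115),(370,115),(370,198),(292,198)],[(295,350),(370,350),(370,422),(296,422)]]:
    Q=np.array([onz('wrist',f(*p),98,T) for p in h]);print(Q,Q.mean(0))
    print('at102',np.mean([onz('wrist',f(*p),102,T) for p in h],0))
E
```

```text
[array([473.8,  80.3, 102. ]), array([480.5,  -8.7, 102. ])] 89.23133956798097
0.07475939376227617 mouth [500.1  37.5 102. ]
[[489.   70.3  98. ]
 [505.9  71.6  98. ]
 [507.2  54.6  98. ]
 [490.4  53.3  98. ]] [498.1  62.4  98. ]
at102 [498.3  62.6 102. ]
[[492.8  20.   98. ]
 [509.7  21.3  98. ]
 [510.9   4.5  98. ]
 [494.    3.2  98. ]] [501.9  12.2  98. ]
at102 [502.   13.2 102. ]
```

```bash
python3 -m crank '[[0,0,0,-0.6,0,4,0],[0,0,0,-0.6,0,4,0],[0,0,0,-0.6,0,4,0],[0,0,0,-0.6,0,4,0],[0,0,0,-0.6,0,4,0],[0,0,0,-0.6,0,4,0],[0,0,0,-0.6,0,4,0],[0,0,0,-0.3,0,2,0],[0,0,0,0,0,0,0],[0,0,0,0,0,0,0]]'
python3 -m crank '[[0,5,0,0,0,0,0],[0,5,0,0,0,0,0],[0,5,0,0,0,0,0],[0,5,0,0,0,0,0],[0,5,0,0,0,0,0],[0,0.7,0,0,0,0,0],[0,0,0,0,0,0,0],[0,0,0,0,0,0,0],[0,0,0,0,0,0,0],[0,0,0,0,0,0,0]]'
python3 - <<'E'
from h import *
T=np.load('T1.npy')
for p,z in [((153,58),140),((150,168),140),((265,230),120),((240,285),120)]: print(onz('wrist',p,z,T))
T=pose();print(T,'delta tool cm',(T[:3,:3].T@(np.array([438.7,318.7,150])-T[:3,3]))/10)
print(r.sense()['tcp_rot'],r.sense()['opening'])
E
```

```text
clock: 8.73
eef_pos: [438.7, 303.1, 197.1]
tcp_rot: [-1.573, 0.013, 0.075]
contact_force: [-0.0, -1.6, -0.2]
opening: 0.498
clock: 9.57
eef_pos: [437.9, 294.3, 192.8]
tcp_rot: [-1.587, 0.015, -0.39]
contact_force: [-0.6, -0.0, -0.1]
opening: 0.5
[317.39387187 385.02109128 140.        ]
[306.20015766 310.27738995 140.        ]
[386.47015209 254.79614798 120.        ]
[363.2330713  200.93024774 120.        ]
[[ 9.24817289e-01 -2.01718238e-02  3.79876401e-01  4.37947147e+02]
 [-3.80115917e-01 -9.63716483e-03  9.24888650e-01  2.94267960e+02]
 [-1.49957594e-02 -9.99750080e-01 -1.65802479e-02  1.92752171e+02]
 [ 0.00000000e+00  0.00000000e+00  0.00000000e+00  1.00000000e+00]] delta tool cm [-0.79496543  4.24908441  2.35917494]
[-1.5873792   0.01499632 -0.38996783] 0.5001668288926071
```

```bash
python3 -m crank '[[0.95,-1,-0.86,-0.2,0.8,0.6,0],[0,0,0,-0.2,0.8,0.6,0],[0,0,0,-0.2,0.8,0.6,0],[0,0,0,-0.1,0.8,0.3,0],[0,0,0,0,0.5,0,0],[0,0,0,0,0,0,0],[0,0,0,0,0,0,0],[0,0,0,0,0,0,0],[0,0,0,0,0,0,0],[0,0,0,0,0,0,0]]'
python3 - <<'E'
from h import *
T=pose();np.save('T5.npy',T);im=cams.grab_frame('wrist');cv2.imwrite('pics/w5.png',im)
print('delta tool cm',(T[:3,:3].T@(np.array([438.7,318.7,92])-T[:3,3]))/10,r.sense()['tcp_rot'],proj('wrist',[438.7,318.7,105],T))
E
```

```text
clock: 10.4
eef_pos: [439.3, 317.7, 152.5]
tcp_rot: [-1.572, 0.001, -0.368]
contact_force: [0.2, 0.1, -0.2]
opening: 0.501
delta tool cm [-0.08581328  6.05091385  0.07802627] [-1.57224084e+00  9.40467633e-04 -3.68487988e-01] [310.82921248 226.93912426]
```

View pics/w5.png

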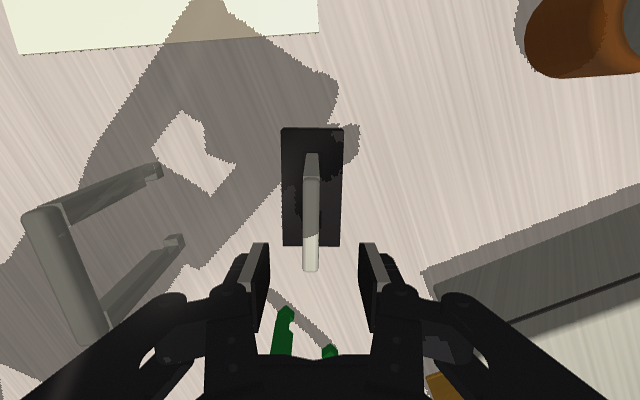

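```bash
python3 -m crank '[[0,0,0,-0.08,1,0.08,0],[0,0,0,0,1,0,0],[0,0,0,0,1,0,0],[0,0,0,0,1,0,0],[0,0,0,0,0.8,0,0],[0,0,0,0,0.6,0,0],[0,0,0,0,0.3,0,0],[0,0,0,0,0,0,0],[0,0,0,0,0,0,0],[0,0,0,0,0,0,0]]'
```

```text
clock: 11.28
eef_pos: [438.3, 318.1, 88.4]
tcp_rot: [-1.574, 0.002, -0.369]
contact_force: [0.4, -0.3, 0.8]
opening: 0.498
```

```bash
python3 -m crank '[[0,0,0,0,-0.35,0,0],[0,0,0,0,0,0,-1],[0,0,0,0,-0.03,0,-1],[0,0,0,0,-0.03,0,-1],[0,0,0,0,-0.03,0,-1],[0,0,0,0,-0.03,0,-1],[0,0,0,0,-0.03,0,-1],[0,0,0,0,-0.03,0,-1],[0,0,0,0,-0.03,0,-1],[0,0,0,0,-0.03,0,-1]]' 100
```

```text
clock: 12.12
eef_pos: [439.0, 318.6, 96.6]
tcp_rot: [-1.571, 0.0, -0.369]
contact_force: [-0.1, -0.1, -1.3]
opening: 0.089
```

```bash
python3 - <<'E'
from h import *
T=pose();np.save('T6.npy',T);im=cams.grab_frame('wrist');cv2.imwrite('pics/w6.png',im[100:400,120:520])
s=cams.grab_frame('side');cv2.imwrite('pics/s6.png',cv2.resize(s[200:340,250:390],None,fx=4,fy=4))
E
```

```text
(no output)
```

View pics/w6.png

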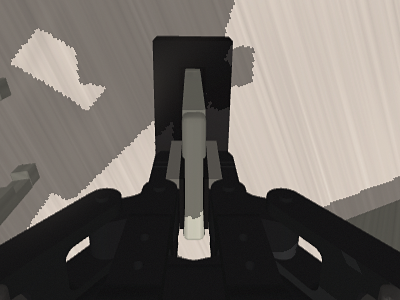

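View pics/s6.png

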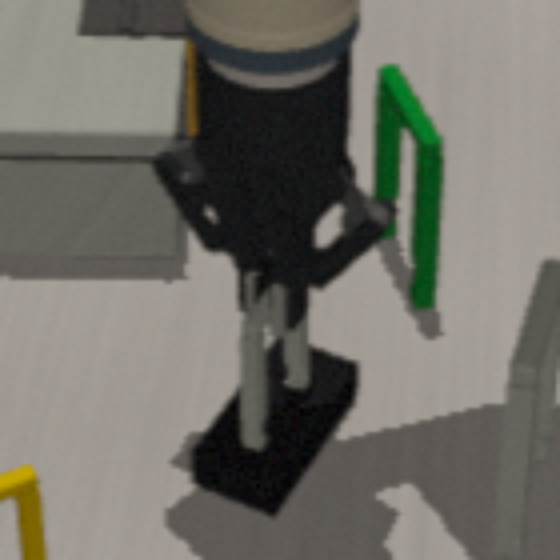

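```bash
python3 -m crank '[[0,0,0,0,-0.5,0,-1],[0,0,0,0,-1,0,-1],[0,0,0,0,-1.5,0,-1],[0,0,0,0,-1.8,0,-1],[0,0,0,0,-1.8,0,-1],[0,0,0,0,-1.8,0,-1],[0,0,0,0,-1.8,0,-1],[0,0,0,0,-1,0,-1],[0,0,0,0,-0.4,0,-1],[0,0,0,0,0,0,-1]]' 110
python3 - <<'E'
from h import *
T=pose();np.save('T7.npy',T);im=cams.grab_frame('wrist');cv2.imwrite('pics/w7.png',im)
cv2.imwrite('pics/w7c.png',cv2.resize(im[170:360,220:400],None,fx=4,fy=3.15,interpolation=cv2.INTER_CUBIC)) 
s=cams.grab_frame('side');cv2.imwrite('pics/s7.png',s)
E
```

```text
clock: 13.05
eef_pos: [438.6, 318.4, 223.3]
tcp_rot: [-1.571, 0.0, -0.369]
contact_force: [-0.1, 0.5, -0.8]
opening: 0.086
```

View pics/w7c.png

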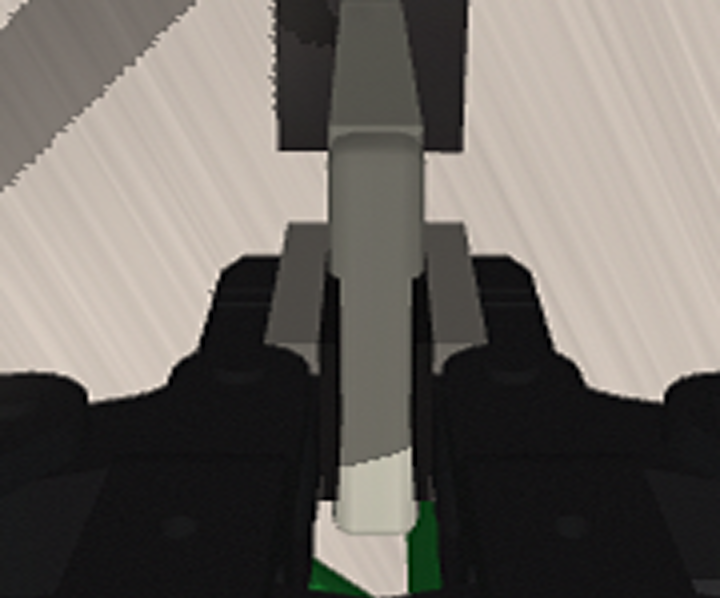

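View pics/s7.png

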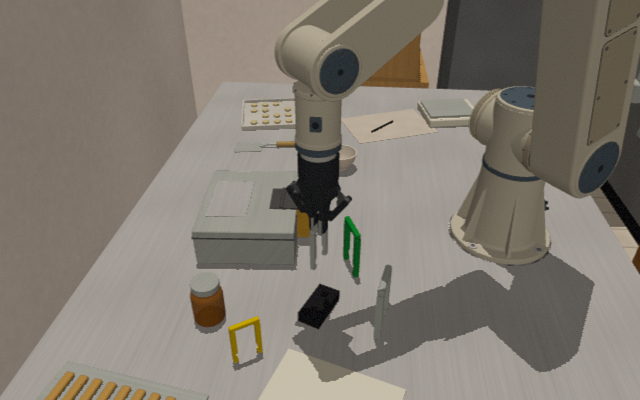

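```bash
python3 - <<'E'
from h import *
np.set_printoptions(precision=2,suppress=True)
f=lambda x,y:np.array((220+(x+.5)/4-.5,170+(y+.5)/3.15-.5))
ci=cams.camera_info('wrist');K=np.array(ci['intrinsics']);H=np.array(ci['hand_eye'])
def ont(p,y):
    d=np.linalg.inv(K)@[p[0],p[1],1];d=H[:3,:3]@(d*[1,-1,-1]);o=H[:3,3];return o+d*(y-o[1])/d[1]
for y in(-20,-17,-14,-11,-8):
    a=ont(f(377,129),y);b=ont(f(376,534),y);w=ont(f(330,132),y)-ont(f(424,132),y)
    print(y,a,b,a[2]-b[2],w[0],((a+b)/2))
E
```

```text
-20 [  0.82 -20.    34.87] [  0.73 -20.   -21.71] 56.58068163709844 -8.57200778905781 [  0.77 -20.     6.58]
-17 [  0.82 -17.    33.81] [  0.73 -17.   -24.29] 58.09994844172921 -8.802177636895292 [  0.78 -17.     4.76]
-14 [  0.83 -14.    32.75] [  0.73 -14.   -26.87] 59.619215246359985 -9.032347484732773 [  0.78 -14.     2.94]
-11 [  0.83 -11.    31.69] [  0.74 -11.   -29.45] 61.13848205099074 -9.262517332570253 [  0.78 -11.     1.12]
-8 [ 0.84 -8.   30.63] [  0.74  -8.   -32.02] 62.657748855621506 -9.492687180407733 [ 0.79 -8.   -0.69]
```

```bash
python3 - <<'E'
from h import *
np.set_printoptions(precision=2,suppress=True)
T=np.load('T5.npy')
a=onz('wrist',(311.5,178),105,T);b=onz('wrist',(311,271.5),105,T);print(a,b,np.linalg.norm(a-b),(a+b)/2)
im=cv2.imread('pics/w5.png');cv2.imwrite('pics/w5c.png',cv2.resize(im[145:285,270:350],None,fx=4,fy=4,interpolation=cv2.INTER_NEAREST))
s=cv2.imread('pics/s7.png');cv2.imwrite('pics/s7c.png',cv2.resize(s[200:280,280:360],None,fx=6,fy=6,interpolation=cv2.INTER_CUBIC))
c=cams.grab_frame('scene');cv2.imwrite('pics/c7.png',c)
T=np.load('T7.npy')
for z in(25,-25):
    P=(T@[0.8,82,z+2,1])[:3];print(P,proj('side',P),proj('scene',P))
P=proj('scene',(T@[0.8,35,0,1])[:3]).astype(int);print(P)
cv2.imwrite('pics/c7c.png',cv2.resize(c[P[1]-40:P[1]+40,P[0]-40:P[0]+40],None,fx=6,fy=6,interpolation=cv2.INTER_CUBIC))
E
```

```text
[449.89 346.41 105.  ] [428.   290.89 105.  ] 59.67606265846219 [438.94 318.65 105.  ]
[449.08 343.25 141.28] [311.56 266.58] [431.35 236.17]
[431.05 296.61 141.29] [322.82 252.09] [418.49 222.98]
[427 218]
```

View pics/w5c.png

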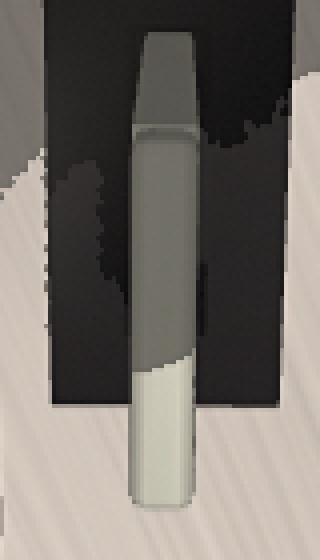

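View pics/s7c.png

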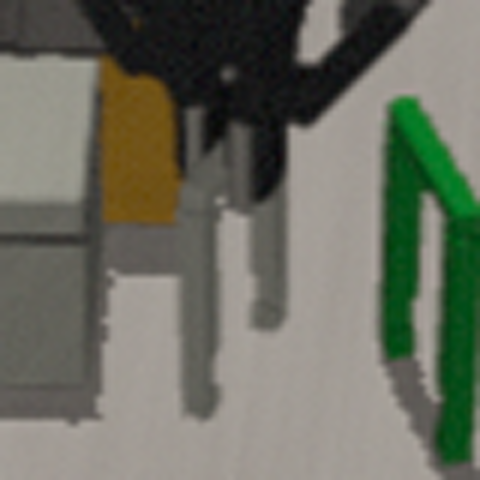

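View pics/c7c.png

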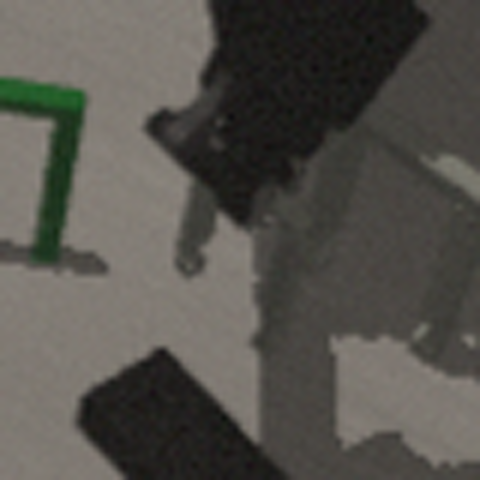

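```bash
python3 -m crank '[[0,-5,0,0,0,0,-1],[0,-5,0,0,0,0,-1],[0,-5,0,0,0,0,-1],[0,-5,0,0,0,0,-1],[0,-4,0,0,0,0,-1],[0,-1.5,0,0,0,0,-1],[0,0,0,0,0,0,-1],[0,0,0,0,0,0,-1],[0,0,0,0,0,0,-1],[0,0,0,0,0,0,-1]]'
python3 -m crank '[[0,0,0,0.3,0,-2,-1],[0,0,0,0.5,0,-3.5,-1],[0,0,0,0.5,0,-3.5,-1],[0,0,0,0.5,0,-3.5,-1],[0,0,0,0.5,0,-3.5,-1],[0,0,0,0.5,0,-3.5,-1],[0,0,0,0.5,0,-3.5,-1],[0,0,0,0.4,0,-2.5,-1],[0,0,0,0.1,0,-1,-1],[0,0,0,0,0,0,-1]]'
python3 - <<'E'
from h import *
T=pose();D=np.eye(4);y=.076;D[:3,:3]=np.c_[[np.cos(y),np.sin(y),0],[0,0,-1],[-np.sin(y),np.cos(y),0]]
print('rot deg',np.degrees(Ro.from_matrix(T[:3,:3].T@D[:3,:3]).as_rotvec()),'delta',(T[:3,:3].T@(np.array([499.3,36.1,200])-T[:3,3]))/10)
E
```

```text
clock: 14.03
eef_pos: [432.7, 314.1, 209.7]
tcp_rot: [-1.583, 0.02, 0.095]
contact_force: [1.1, -0.1, -1.9]
opening: 0.09
clock: 14.87
eef_pos: [497.7, 44.5, 211.3]
tcp_rot: [-1.582, 0.018, 0.092]
contact_force: [-0.0, 0.3, -1.8]
opening: 0.087
rot deg [ 0.63494795  0.91316732 -1.00950583] delta [ 0.10209199  1.13478551 -0.84203133]
```

```bash
python3 -m crank '[[0.63,0.91,-1.01,0.1,0.1,-0.4,-1],[0,0,0,0,0.1,-0.35,-1],[0,0,0,0,0,0,-1],[0,0,0,0,0,0,-1],[0,0,0,0,0,0,-1],[0,0,0,0,0,0,-1],[0,0,0,0,0,0,-1],[0,0,0,0,0,0,-1],[0,0,0,0,0,0,-1],[0,0,0,0,0,0,-1]]'
python3 - <<'E'
from h import *
T=pose();D=np.eye(4);y=.076;D[:3,:3]=np.c_[[np.cos(y),np.sin(y),0],[0,0,-1],[-np.sin(y),np.cos(y),0]]
print('rot deg',np.degrees(Ro.from_matrix(T[:3,:3].T@D[:3,:3]).as_rotvec()),'delta',(T[:3,:3].T@(np.array([499.3,36.1,200])-T[:3,3]))/10)
np.save('T8.npy',T);im=cams.grab_frame('wrist');cv2.imwrite('pics/w8.png',cv2.resize(im[120:360,200:440],None,fx=2.5,fy=2.5,interpolation=cv2.INTER_CUBIC))
s=cams.grab_frame('side');cv2.imwrite('pics/s8.png',cv2.resize(s[150:250,260:360],None,fx=5,fy=5,interpolation=cv2.INTER_CUBIC))
E
```

```text
clock: 15.7
eef_pos: [498.3, 42.1, 208.7]
tcp_rot: [-1.568, -0.001, 0.078]
contact_force: [0.2, -0.1, -0.7]
opening: 0.088
rot deg [-0.17587217  0.09701168  0.04784574] delta [ 0.05285515  0.86976378 -0.60987974]
```

View pics/w8.png

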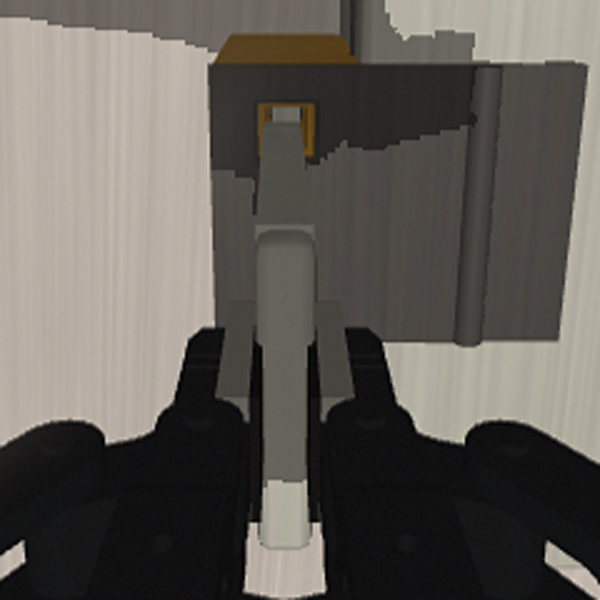

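View pics/s8.png

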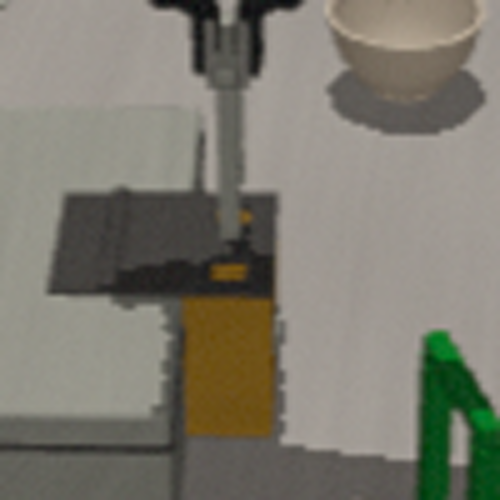

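```bash
python3 - <<'E'
from h import *
np.set_printoptions(precision=2,suppress=True)
T=np.load('T8.npy')
ci=cams.camera_info('wrist');K=np.array(ci['intrinsics']);H=np.array(ci['hand_eye'])
def ont(p,y):
    d=np.linalg.inv(K)@[p[0],p[1],1];d=H[:3,:3]@(d*[1,-1,-1]);o=H[:3,3];return o+d*(y-o[1])/d[1]
f=lambda x,y:((200+(x+.5)/2.5-.5),120+(y+.5)/2.5-.5)
for y in(79,82,85): print(y,'leg l,r',ont(f(264.5,122),y),ont(f(301.5,122),y),'bar far, near',ont(f(285,229),y-95),ont(f(285,549),y-95))
print('plate hole far L,R',ont(f(257,102),208.7-102),ont(f(317,102),208.7-102))
print('gold L,R far',ont(f(259,104),208.7-98),ont(f(315,104),208.7-98))
h=[T[:3,:3].T@(np.array(p)-T[:3,3]) for p in [(498.1,62.4,98),(501.9,12.2,98)]];print(h,np.mean(h,0))
E
```

```text
79 leg l,r [-4.76 79.   29.11] [ 5.03 79.   29.1 ] bar far, near [  0.49 -16.    32.93] [  0.5  -16.   -25.49]
82 leg l,r [-4.83 82.   28.47] [ 5.09 82.   28.46] bar far, near [  0.5  -13.    31.86] [  0.5  -13.   -28.08]
85 leg l,r [-4.9  85.   27.83] [ 5.16 85.   27.82] bar far, near [  0.5  -10.    30.79] [  0.51 -10.   -30.66]
plate hole far L,R [ -7.6  106.7   29.24] [ 10.21 106.7   29.24]
gold L,R far [ -7.14 110.7   27.88] [  9.78 110.7   27.87]
[array([  1.29, 110.78,  19.9 ]), array([  1.18, 110.62, -30.44])] [  1.23 110.7   -5.27]
```

```bash
python3 -m crank '[[-0.1,0.1,0,0.1,0.3,-0.25,-1],[0,0,0,0,0.4,0,-1],[0,0,0,0,0.4,0,-1],[0,0,0,0,0.3,0,-1],[0,0,0,0,0.2,0,-1],[0,0,0,0,0,0,-1],[0,0,0,0,0,0,-1],[0,0,0,0,0,0,-1],[0,0,0,0,0,0,-1],[0,0,0,0,0,0,-1]]'
python3 - <<'E'
from h import *
T=pose();print(r.sense()['eef_pos'],r.sense()['tcp_rot'])
np.save('T9.npy',T);im=cams.grab_frame('wrist');cv2.imwrite('pics/w9f.png',im);cv2.imwrite('pics/w9.png',cv2.resize(im[130:270,230:430],None,fx=4,fy=4,interpolation=cv2.INTER_CUBIC))
s=cams.grab_frame('side');cv2.imwrite('pics/s9.png',cv2.resize(s[150:250,260:360],None,fx=5,fy=5,interpolation=cv2.INTER_CUBIC))
E
```

```text
clock: 16.63
eef_pos: [499.4, 39.0, 190.4]
tcp_rot: [-1.57, 0.0, 0.075]
contact_force: [0.6, 0.6, -2.0]
opening: 0.088
[499.38382804  39.02294249 190.42192469] [-1.56971588e+00  1.81991397e-04  7.49399081e-02]
```

View pics/w9.png

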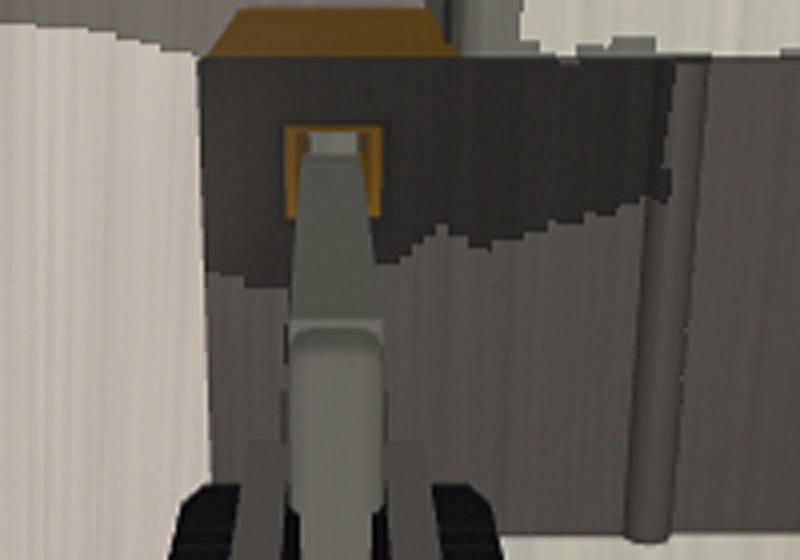

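View pics/s9.png

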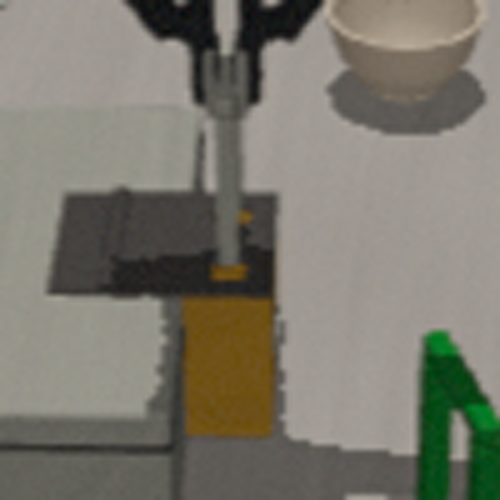

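```bash
python3 - <<'E'
from h import *
np.set_printoptions(precision=2,suppress=True)
ci=cams.camera_info('wrist');K=np.array(ci['intrinsics']);H=np.array(ci['hand_eye'])
def ont(p,y):
    d=np.linalg.inv(K)@[p[0],p[1],1];d=H[:3,:3]@(d*[1,-1,-1]);o=H[:3,3];return o+d*(y-o[1])/d[1]
f=lambda x,y:((230+(x+.5)/4-.5),130+(y+.5)/4-.5)
a=ont(f(303,155),82);b=ont(f(361,155),82);h1=ont(f(284,124),88.4);h2=ont(f(384,124),88.4);g1=ont(f(286,127),92.4)
print(a,b,h1,h2,g1,'legc',a[2]-30,'holec',h1[2]-33.5)
E
```

```text
[-4.91 82.   28.55] [ 4.81 82.   28.55] [-8.28 88.4  32.6 ] [ 8.85 88.4  32.6 ] [-8.09 92.4  31.32] legc -1.4462008315346822 holec -0.8988099731307031
```

```bash
python3 -m crank '[[0,0,0,0.03,0.15,0.04,-1],[0,0,0,0,0.15,0,-1],[0,0,0,0,0.15,0,-1],[0,0,0,0,0.15,0,-1],[0,0,0,0,0.15,0,-1],[0,0,0,0,0.15,0,-1],[0,0,0,0,0.15,0,-1],[0,0,0,0,0.1,0,-1],[0,0,0,0,0.1,0,-1],[0,0,0,0,0,0,-1]]' 120
```

```text
clock: 17.57
eef_pos: [499.8, 39.5, 176.7]
tcp_rot: [-1.57, -0.0, 0.075]
contact_force: [0.3, 0.1, -1.5]
opening: 0.085
```

```bash
python3 -m crank '[[0,0,0,0,0.15,0,-1],[0,0,0,0,0.15,0,-1],[0,0,0,0,0.15,0,-1],[0,0,0,0,0.15,0,-1],[0,0,0,0,0.15,0,-1],[0,0,0,0,0.15,0,-1],[0,0,0,0,0.15,0,-1],[0,0,0,0,0.15,0,-1],[0,0,0,0,0.1,0,-1],[0,0,0,0,0,0,-1]]'
python3 -m crank '[[0,0,0,0,0.1,0,-1],[0,0,0,0,0.1,0,-1],[0,0,0,0,0.1,0,-1],[0,0,0,0,0.1,0,-1],[0,0,0,0,0.1,0,-1],[0,0,0,0,0.1,0,-1],[0,0,0,0,0.1,0,-1],[0,0,0,0,0.1,0,-1],[0,0,0,0,0.05,0,-1],[0,0,0,0,0,0,-1]]'
```

```text
clock: 18.4
eef_pos: [500.7, 39.7, 163.6]
tcp_rot: [-1.57, -0.002, 0.075]
contact_force: [-1.6, 0.3, 4.1]
opening: 0.09
clock: 19.23
eef_pos: [501.4, 39.8, 154.9]
tcp_rot: [-1.569, -0.004, 0.075]
contact_force: [0.6, -4.5, 5.3]
opening: 0.088
```

```bash
python3 -m crank '[[0,0,0,-0.04,0.1,-0.03,-1],[0,0,0,0,0.1,0,-1],[0,0,0,0,0.1,0,-1],[0,0,0,0,0.1,0,-1],[0,0,0,0,0.1,0,-1],[0,0,0,0,0.1,0,-1],[0,0,0,0,0.1,0,-1],[0,0,0,0,0.1,0,-1],[0,0,0,0,0.05,0,-1],[0,0,0,0,0.05,0,-1]]'
```

```text
clock: 20.07
eef_pos: [502.2, 38.7, 146.4]
tcp_rot: [-1.571, -0.006, 0.075]
contact_force: [-2.0, 4.2, 8.0]
opening: 0.087
```

```bash
python3 -m crank '[[0,0,0.3,-0.06,0.08,0,-1],[0,0,0,-0.04,0.08,0,-1],[0,0,0,-0.03,0.08,0,-1],[0,0,0,-0.02,0.08,0,-1],[0,0,0,-0.02,0.08,0,-1],[0,0,0,-0.02,0.08,0,-1],[0,0,0,-0.02,0.08,0,-1],[0,0,0,-0.02,0.08,0,-1],[0,0,0,-0.01,0.05,0,-1],[0,0,0,-0.01,0.05,0,-1]]'
```

```text
clock: 20.9
eef_pos: [504.5, 39.6, 144.5]
tcp_rot: [-1.568, -0.011, 0.071]
contact_force: [-3.0, 0.1, 10.4]
opening: 0.086
```

```bash
python3 -m crank '[[0,0,0.3,-0.1,0.03,0,-1],[0,0,0.3,-0.1,0.03,0,-1],[0,0,0.2,-0.1,0.03,0,-1],[0,0,0,-0.05,0.03,0,-1],[0,0,0,0,0.03,0,-1],[0,0,0,0,0.03,0,-1],[0,0,0,0,0.03,0,-1],[0,0,0,0,0.03,0,-1],[0,0,0,0,0.03,0,-1],[0,0,0,0,0.03,0,-1]]'
python3 - <<'E'
from h import *
im=cams.grab_frame('wrist');cv2.imwrite('pics/w10.png',im)
s=cams.grab_frame('side');cv2.imwrite('pics/s10.png',cv2.resize(s[150:250,260:360],None,fx=5,fy=5,interpolation=cv2.INTER_CUBIC))
E
```

```text
clock: 21.73
eef_pos: [504.3, 39.6, 144.7]
tcp_rot: [-1.567, -0.004, 0.069]
contact_force: [-1.9, 0.1, 9.6]
opening: 0.091
```

View pics/w10.png

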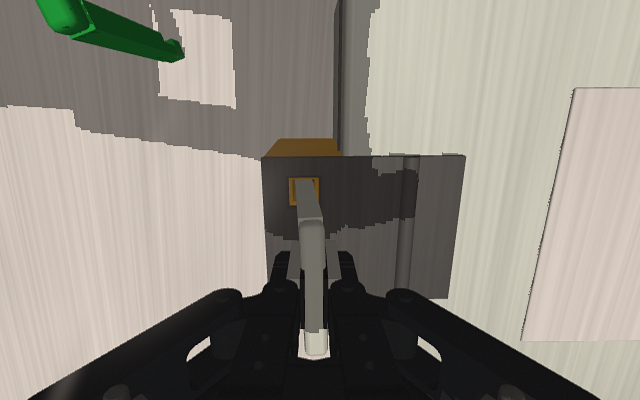

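View pics/s10.png

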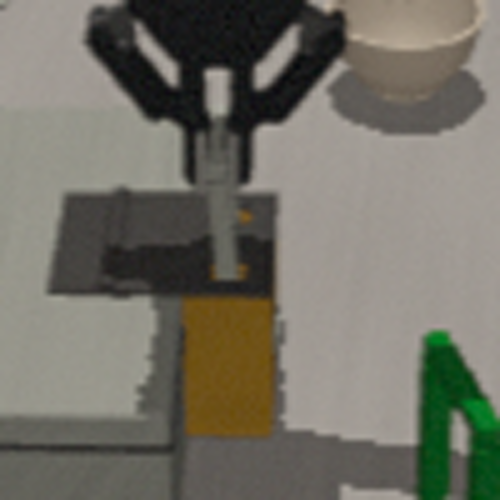

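```bash
python3 -m crank '[[0,-0.2,0.2,-0.05,-0.15,0,-1],[0,-0.2,0,-0.08,-0.15,0,-1],[0,0,0,-0.08,-0.15,0,-1],[0,0,0,-0.08,-0.15,0,-1],[0,0,0,-0.08,-0.15,0,-1],[0,0,0,-0.08,-0.15,0,-1],[0,0,0,-0.05,-0.1,0,-1],[0,0,0,-0.03,0,0,-1],[0,0,0,-0.02,0,0,-1],[0,0,0,0,0,0,-1]]'
python3 - <<'E'
from h import *
im=cams.grab_frame('wrist');cv2.imwrite('pics/w11.png',cv2.resize(im[130:370,200:440],None,fx=2.5,fy=2.5))
E
```

```text
clock: 22.67
eef_pos: [501.6, 39.4, 156.4]
tcp_rot: [-1.567, -0.009, 0.076]
contact_force: [1.8, -0.4, 2.7]
opening: 0.087
```

View pics/w11.png

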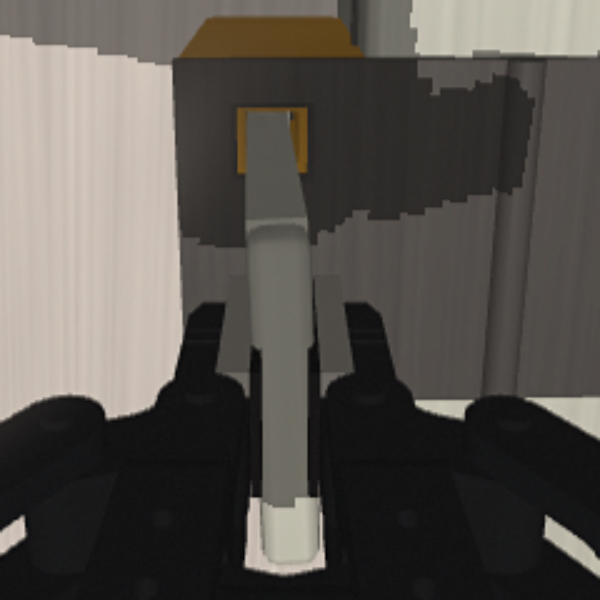

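```bash
python3 - <<'E'
from h import *
np.set_printoptions(precision=2,suppress=True)
ci=cams.camera_info('wrist');K=np.array(ci['intrinsics']);H=np.array(ci['hand_eye'])
def ont(p,y):
    d=np.linalg.inv(K)@[p[0],p[1],1];d=H[:3,:3]@(d*[1,-1,-1]);o=H[:3,3];return o+d*(y-o[1])/d[1]
f=lambda x,y:((200+(x+.5)/2.5-.5),130+(y+.5)/2.5-.5)
print('bar',ont(f(246,220),-13),ont(f(308,220),-13),ont(f(263,560),-13),ont(f(318,560),-13))
print('leg low',ont(f(247,112),52),ont(f(291,112),52),'hole',ont(f(237,107),54.4),ont(f(308,107),54.4))
E
```

```text
bar [ -5.58 -13.    29.22] [  4.09 -13.    29.21] [ -3.44 -13.   -35.87] [  6.43 -13.   -35.89]
leg low [-8.19 52.   31.34] [ 2.01 52.   31.33] hole [-10.63  54.4   31.98] [ 6.01 54.4  31.97]
```

```bash
python3 -m crank '[[0,0,0.2,-0.05,-0.1,0,-1],[0,0,0.2,-0.05,-0.1,0,-1],[0,0,0,-0.05,-0.1,0,-1],[0,0,0,-0.03,-0.1,0,-1],[0,0,0,-0.02,-0.1,0,-1],[0,0,0,0,-0.05,0,-1],[0,0,0,0,-0.02,0,-1],[0,0,0,0,0,0,-1],[0,0,0,0,0,0,-1],[0,0,0,0,0,0,-1]]'
python3 - <<'E'
from h import *
im=cams.grab_frame('wrist');cv2.imwrite('pics/w12.png',cv2.resize(im[130:370,200:440],None,fx=2.5,fy=2.5))
s=cams.grab_frame('side');cv2.imwrite('pics/s12.png',cv2.resize(s[150:250,260:360],None,fx=5,fy=5,interpolation=cv2.INTER_CUBIC))
E
```

```text
clock: 23.55
eef_pos: [499.9, 39.2, 161.2]
tcp_rot: [-1.567, -0.001, 0.076]
contact_force: [4.1, 0.2, -3.0]
opening: 0.085
```

View pics/w12.png

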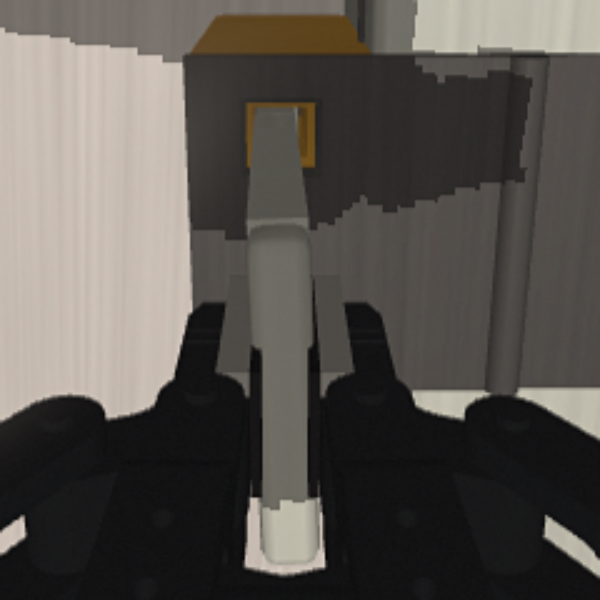

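View pics/s12.png

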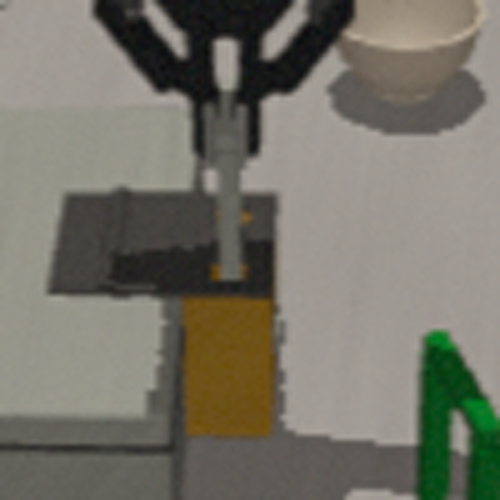

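```bash
python3 -m crank '[[0,0,0,0,0,0,-0.4],[0,0,0,0,-0.02,0,-0.4],[0,0,0,0,-0.02,0,-0.4],[0,0,0,0,-0.02,0,-0.4],[0,0,0,0,-0.02,0,-0.4],[0,0,0,0,-0.02,0,-0.4],[0,0,0,0,-0.02,0,-0.4],[0,0,0,0,-0.02,0,-0.4],[0,0,0,0,-0.02,0,-0.4],[0,0,0,0,-0.02,0,-0.4]]'
python3 - <<'E'
from h import *
im=cams.grab_frame('wrist');cv2.imwrite('pics/w13.png',cv2.resize(im[130:370,200:440],None,fx=2.5,fy=2.5))
s=cams.grab_frame('side');cv2.imwrite('pics/s13.png',cv2.resize(s[150:250,260:360],None,fx=5,fy=5,interpolation=cv2.INTER_CUBIC))
E
```

```text
clock: 24.48
eef_pos: [495.0, 38.7, 162.1]
tcp_rot: [-1.568, 0.009, 0.076]
contact_force: [0.6, 0.8, 0.5]
opening: 0.297
```

View pics/w13.png

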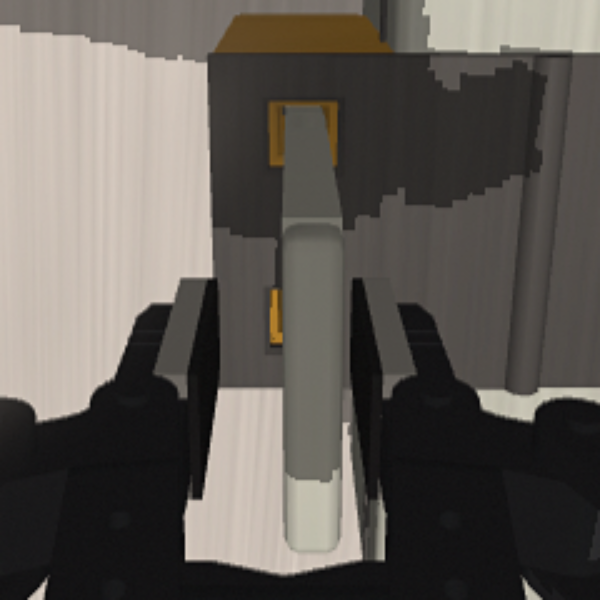

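View pics/s13.png

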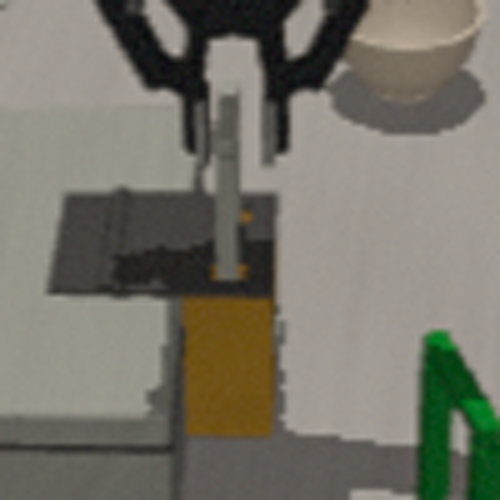

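```bash
python3 - <<'E'
from h import *
np.set_printoptions(precision=2,suppress=True)
T=pose()
ci=cams.camera_info('wrist');K=np.array(ci['intrinsics']);H=np.array(ci['hand_eye'])
def ont(p,y):
    d=np.linalg.inv(K)@[p[0],p[1],1];d=H[:3,:3]@(d*[1,-1,-1]);o=H[:3,3];return o+d*(y-o[1])/d[1]
f=lambda x,y:((200+(x+.5)/2.5-.5),130+(y+.5)/2.5-.5)
for y in(-11,-14,-17,-20):
    a=ont(f(314,220),y);b=ont(f(312,551),y);m=(a+b)/2;print(y,a,b,a[2]-b[2],m,(T@np.r_[m,1])[:3])
E
```

```text
-11 [  5.1  -11.    28.45] [  5.41 -11.   -35.73] 64.18642021203269 [  5.26 -11.    -3.64] [500.68  35.52 173.12]
-14 [  4.98 -14.    29.59] [  5.29 -14.   -33.  ] 62.59148990301821 [  5.13 -14.    -1.71] [500.43  37.43 176.12]
-17 [  4.86 -17.    30.72] [  5.16 -17.   -30.28] 60.99655959400371 [  5.01 -17.     0.22] [500.19  39.34 179.13]
-20 [  4.74 -20.    31.86] [  5.03 -20.   -27.55] 59.401629284989234 [  4.89 -20.     2.16] [499.95  41.25 182.14]
```

```bash
python3 -m crank '[[0,0,-0.4,0,-0.5,0,-0.4],[0,0,0,0,-0.8,0,-0.4],[0,0,0,0,-0.8,0,-0.4],[0,0,0,0,-0.8,0,-0.4],[0,0,0,0,-0.7,0,-0.4],[0,0,0,0.2,-0.3,0,-0.4],[0,0,0,0.2,0,0,-1],[0,0,0,0,0,0,-1],[0,0,0,0,0,0,-1],[0,0,0,0,0,0,-1]]'
python3 - <<'E'
from h import *
im=cams.grab_frame('wrist');cv2.imwrite('pics/w14.png',cv2.resize(im[130:370,200:440],None,fx=2.5,fy=2.5))
s=cams.grab_frame('side');cv2.imwrite('pics/s14.png',cv2.resize(s[130:250,260:360],None,fx=5,fy=5,interpolation=cv2.INTER_CUBIC))
T=pose();print((T[:3,:3].T@(np.array([500.2,39.5,180])-T[:3,3])))
E
```

```text
clock: 25.42
eef_pos: [500.4, 39.0, 207.0]
tcp_rot: [-1.568, -0.002, 0.076]
contact_force: [0.2, 0.3, -0.5]
opening: -0.002
[-0.08082828 26.83276395  0.39517096]
```

View pics/w14.png

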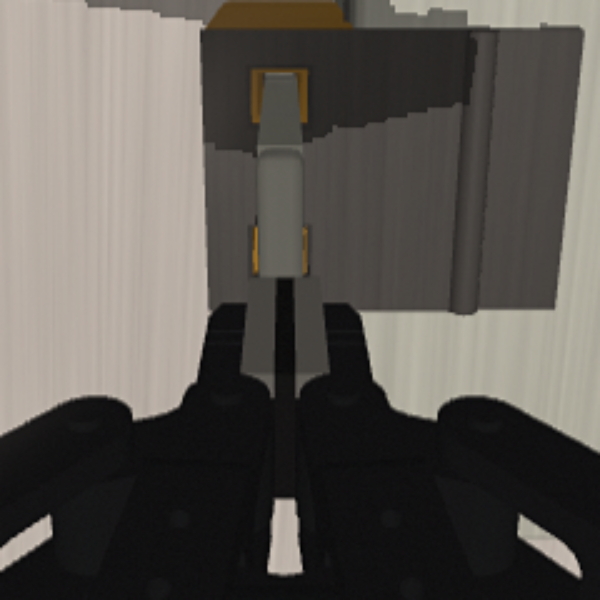

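View pics/s14.png

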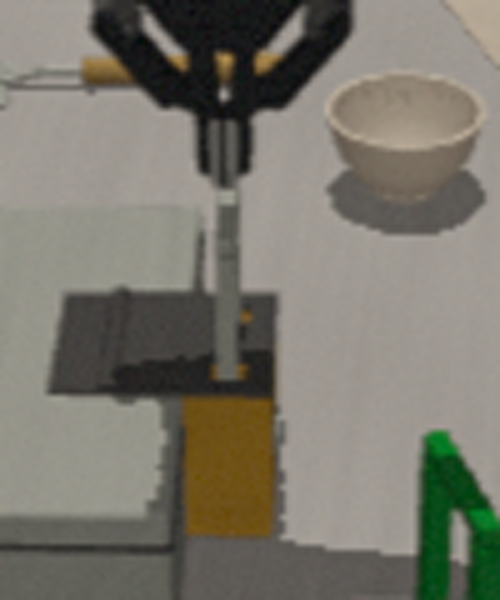

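```bash
python3 -m crank '[[0,0,0,0,0.15,0.03,-1],[0,0,0,0,0.15,0,-1],[0,0,0,0,0.15,0,-1],[0,0,0,0,0.15,0,-1],[0,0,0,0,0.15,0,-1],[0,0,0,0,0.15,0,-1],[0,0,0,0,0.15,0,-1],[0,0,0,0,0.1,0,-1],[0,0,0,0,0.1,0,-1],[0,0,0,0,0.05,0,-1]]'
python3 -m crank '[[0,0,0,0,0.1,0,-1],[0,0,0,0,0.1,0,-1],[0,0,0,-0.01,0.1,0,-1],[0,0,0,-0.01,0.1,0,-1],[0,0,0,-0.01,0.1,0,-1],[0,0,0,-0.01,0.1,0,-1],[0,0,0,-0.01,0.1,0,-1],[0,0,0,-0.01,0.1,0,-1],[0,0,0,-0.01,0.1,0,-1],[0,0,0,-0.01,0.05,0,-1]]'
```

```text
clock: 26.35
eef_pos: [499.3, 39.3, 191.1]
tcp_rot: [-1.568, 0.001, 0.076]
contact_force: [0.0, -0.4, -0.4]
opening: 0.005
clock: 27.18
eef_pos: [500.2, 39.4, 182.5]
tcp_rot: [-1.568, -0.003, 0.076]
contact_force: [0.4, -0.2, 3.5]
opening: 0.003
```

```bash
python3 -m crank '[[0,0,0,-0.02,0.1,0,-1],[0,0,0.05,-0.02,0.1,0,-1],[0,0,0.05,-0.02,0.1,0,-1],[0,0,0.05,-0.02,0.1,0,-1],[0,0,0.05,-0.02,0.1,0,-1],[0,0,0,-0.02,0.1,0,-1],[0,0,0,-0.02,0.1,0,-1],[0,0,0,-0.02,0.1,0,-1],[0,0,0,-0.02,0.1,0,-1],[0,0,0,-0.02,0.1,0,-1]]'
```

```text
clock: 28.02
eef_pos: [501.9, 40.6, 175.0]
tcp_rot: [-1.566, -0.007, 0.076]
contact_force: [-0.6, 0.6, 12.8]
opening: -0.002
```

```bash
python3 -m crank '[[0,0,0.1,-0.05,0.1,-0.01,-1],[0,0,0.1,-0.05,0.1,-0.01,-1],[0,0,0.1,-0.05,0.1,-0.01,-1],[0,0,0.1,-0.05,0.1,-0.01,-1],[0,0,0.1,-0.05,0.1,-0.01,-1],[0,0,0.05,-0.05,0.1,0,-1],[0,0,0.05,-0.05,0.1,0,-1],[0,0,0.05,-0.05,0.1,0,-1],[0,0,0.05,-0.05,0.1,0,-1],[0,0,0.05,-0.05,0.1,0,-1]]'
python3 - <<'E'
from h import *
im=cams.grab_frame('wrist');cv2.imwrite('pics/w15.png',cv2.resize(im[130:370,200:440],None,fx=2.5,fy=2.5))
s=cams.grab_frame('side');cv2.imwrite('pics/s15.png',cv2.resize(s[130:250,260:360],None,fx=5,fy=5,interpolation=cv2.INTER_CUBIC))
E
```

```text
clock: 28.85
eef_pos: [504.3, 41.0, 174.4]
tcp_rot: [-1.564, -0.01, 0.075]
contact_force: [-2.0, -0.7, 12.9]
opening: -0.001
```

View pics/w15.png

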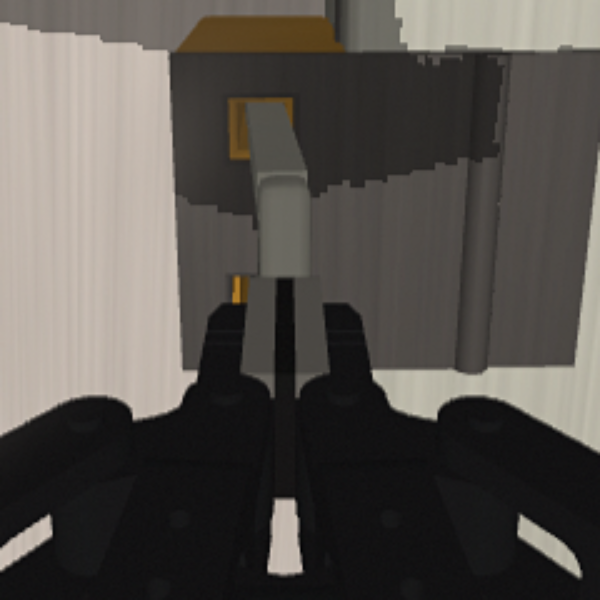

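View pics/s15.png

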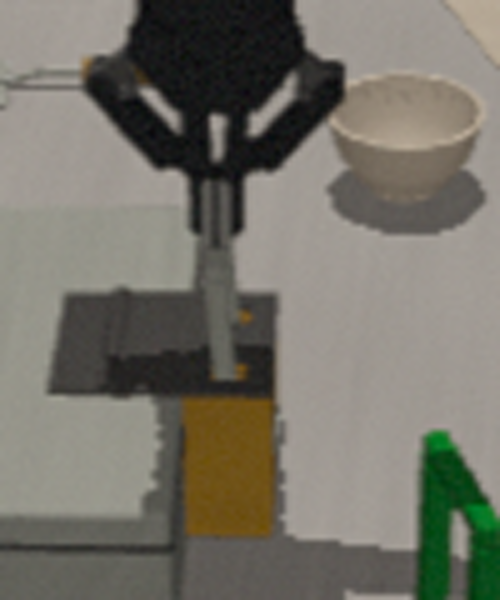

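```bash
python3 -m crank '[[0,0,0.1,-0.1,-0.05,-0.03,-1],[0,0,0.1,-0.1,-0.05,-0.03,-1],[0,0,0.1,-0.1,-0.05,-0.03,-1],[0,0,0.1,-0.1,-0.05,-0.03,-1],[0,0,0.1,-0.08,-0.05,0,-1],[0,0,0.05,-0.08,0,0,-1],[0,0,0,-0.05,0.02,0,-1],[0,0,0,-0.03,0.04,0,-1],[0,0,0,-0.03,0.04,0,-1],[0,0,0,-0.03,0.04,0,-1]]'
python3 - <<'E'
from h import *
im=cams.grab_frame('wrist');cv2.imwrite('pics/w16.png',cv2.resize(im[130:370,200:440],None,fx=2,fy=2))
E
```

```text
clock: 29.78
eef_pos: [498.3, 40.0, 176.6]
tcp_rot: [-1.563, -0.003, 0.075]
contact_force: [-0.1, 1.3, 5.8]
opening: 0.001
```

View pics/w16.png

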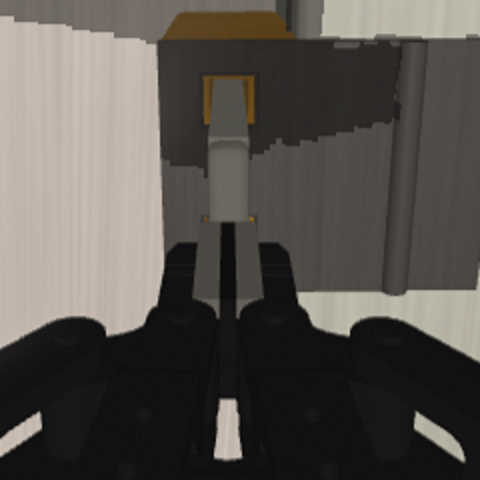

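```bash
python3 -m crank '[[-0.1,0,0.05,-0.02,0.08,0,-1],[-0.1,0,0.05,-0.04,0.1,0,-1],[-0.1,0,0.08,-0.06,0.12,0,-1],[0,0,0.1,-0.08,0.14,0,-1],[0,0,0.1,-0.09,0.14,0,-1],[0,0,0.12,-0.09,0.14,0,-1],[0,0,0.12,-0.09,0.14,0,-1],[0,0,0.12,-0.09,0.14,0,-1],[0,0,0.12,-0.09,0.14,0,-1],[0,0,0.12,-0.09,0.14,0,-1]]'
```

```text
clock: 30.67
eef_pos: [500.4, 40.5, 171.8]
tcp_rot: [-1.568, -0.007, 0.075]
contact_force: [-0.7, 0.4, 14.2]
opening: -0.002
```

```bash
python3 -m crank '[[0,0,0.2,-0.13,0.15,0,-1],[0,0,0.2,-0.13,0.16,0,-1],[0,0,0.2,-0.13,0.16,0,-1],[0,0,0.2,-0.13,0.16,0,-1],[0,0,0.2,-0.13,0.16,0,-1],[0,0,0.2,-0.13,0.16,0,-1],[0,0,0.2,-0.13,0.16,0,-1],[0,0,0.2,-0.13,0.16,0,-1],[0,0,0.2,-0.13,0.16,0,-1],[0,0,0.2,-0.13,0.16,0,-1]]'
```

```text
clock: 31.5
eef_pos: [496.3, 40.1, 163.1]
tcp_rot: [-1.568, 0.008, 0.075]
contact_force: [-0.1, -0.4, 8.2]
opening: 0.0
```

```bash
python3 - <<'E'
from h import *
im=cams.grab_frame('wrist');cv2.imwrite('pics/w17.png',cv2.resize(im[130:370,200:440],None,fx=2,fy=2))
s=cams.grab_frame('side');cv2.imwrite('pics/s17.png',cv2.resize(s[130:250,260:360],None,fx=5,fy=5,interpolation=cv2.INTER_CUBIC))
E
```

```text
(no output)
```

View pics/w17.png

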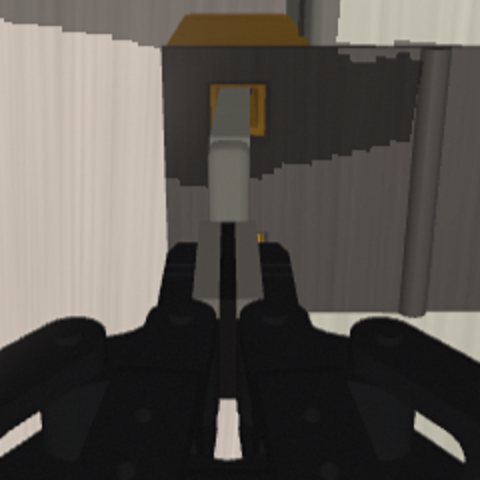

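View pics/s17.png

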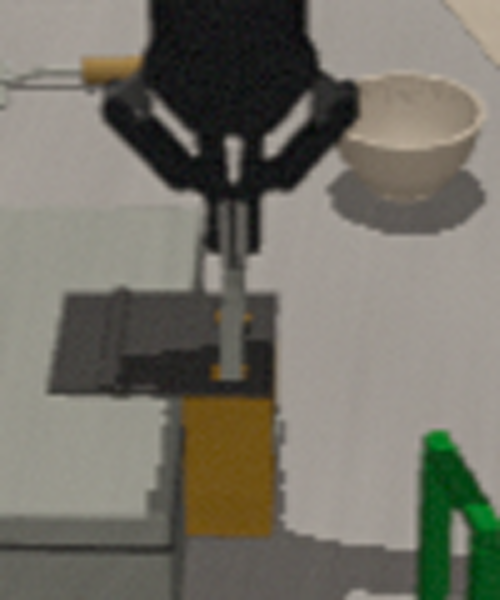

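```bash
python3 -m crank '[[0,0,0,0.02,0.1,0,-1],[0,0,0,0,0.1,0,-1],[0,0,0,-0.02,0.1,0,-1],[0,0,0,-0.03,0.1,0,-1],[0,0,0,-0.04,0.1,0,-1],[0,0,0.05,-0.04,0.1,0,-1],[0,0,0.05,-0.04,0.1,0,-1],[0,0,0.05,-0.05,0.1,0,-1],[0,0,0.05,-0.05,0.1,0,-1],[0,0,0.05,-0.05,0.1,0,-1]]'
```

```text
clock: 32.43
eef_pos: [499.5, 40.4, 157.3]
tcp_rot: [-1.568, -0.001, 0.075]
contact_force: [-0.9, 1.9, 18.3]
opening: -0.002
```

```bash
python3 -m crank '[[0,0,0.12,-0.09,0.12,0,-1],[0,0,0.12,-0.1,0.13,0,-1],[0,0,0.12,-0.1,0.13,0,-1],[0,0,0.12,-0.1,0.13,0,-1],[0,0,0.12,-0.1,0.13,0,-1],[0,0,0.12,-0.1,0.13,0,-1],[0,0,0.12,-0.1,0.13,0,-1],[0,0,0.12,-0.1,0.13,0,-1],[0,0,0.12,-0.1,0.13,0,-1],[0,0,0.12,-0.1,0.13,0,-1]]'
```

```text
clock: 33.27
eef_pos: [501.9, 40.6, 157.3]
tcp_rot: [-1.568, -0.007, 0.075]
contact_force: [-2.1, 0.6, 18.4]
opening: 0.0
```

```bash
python3 -m crank '[[0,0,0.1,-0.06,-0.03,0,-1],[0,0,0.1,-0.06,-0.04,0,-1],[0,0,0.1,-0.03,-0.05,0,-1],[0,0,0,-0.03,-0.05,0,-1],[0,0,0,0,-0.05,0,-1],[0,0,0,0,-0.05,0,-1],[0,0,0,0,-0.05,0,-1],[0,0,0,0,-0.03,0,-1],[0,0,0,0,0,0,-1],[0,0,0,0,0,0,-1]]'
python3 - <<'E'
from h import *
im=cams.grab_frame('wrist');cv2.imwrite('pics/w18.png',cv2.resize(im[130:370,200:440],None,fx=2,fy=2))
s=cams.grab_frame('side');cv2.imwrite('pics/s18.png',cv2.resize(s[130:250,260:360],None,fx=5,fy=5,interpolation=cv2.INTER_CUBIC))
E
```

```text
clock: 34.1
eef_pos: [498.5, 39.8, 159.6]
tcp_rot: [-1.569, 0.002, 0.075]
contact_force: [0.7, -0.4, 0.6]
opening: 0.0
```

View pics/w18.png

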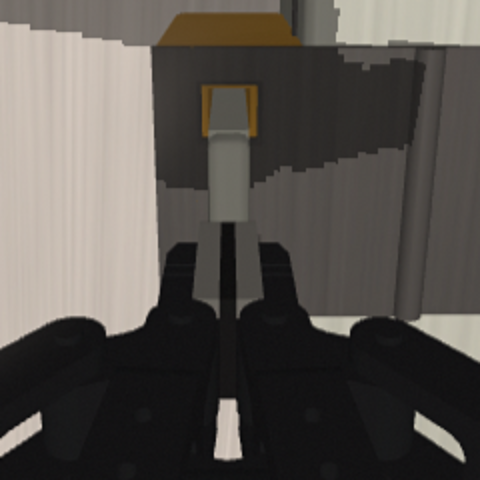

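View pics/s18.png

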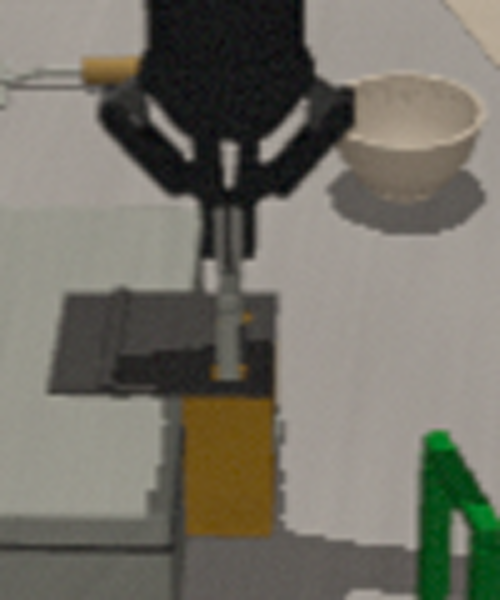

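```bash
python3 -m crank '[[0,0,0,0,-0.5,0,-1],[0,0,0,0,-1,0,-1],[0,0,0,0,-1.5,0,-1],[0,0,0,0,-1.5,0,-1],[0,0,0,0,-1.5,0,-1],[0,0,0,-0.5,-1.5,0,-1],[0,0,0,-1,-1,0,-1],[0,0,0,-1,-0.5,0,-1],[0,0,0,-0.5,0,0,-1],[0,0,0,0,0,0,-1]]'
python3 -m crank '[[0,0,0,-1,-1,-1,-0.5],[0,0,0,-1,-1,-1,-0.5],[0,0,0,-1,-1,-1,-0.5],[0,0,0,0,0,-1,-0.5],[0,0,0,0,0,0,-0.5],[0,0,0,0,0,0,-0.5],[0,0,0,0,0,0,-0.5],[0,0,0,0,0,0,-0.5],[0,0,0,0,0,0,-0.5],[0,0,0,0,0,0,-0.5]]'
python3 - <<'E'
from h import *
np.save('T19.npy',pose())
im=cams.grab_frame('wrist');cv2.imwrite('pics/w19.png',im)
s=cams.grab_frame('side');cv2.imwrite('pics/s19.png',s);cv2.imwrite('pics/s19c.png',cv2.resize(s[130:250,260:360],None,fx=5,fy=5,interpolation=cv2.INTER_CUBIC))
E
```

```text
clock: 35.03
eef_pos: [467.8, 37.3, 259.9]
tcp_rot: [-1.569, -0.002, 0.076]
contact_force: [-0.4, 0.7, 0.3]
opening: -0.0
clock: 35.87
eef_pos: [439.9, -5.4, 285.8]
tcp_rot: [-1.568, 0.004, 0.076]
contact_force: [0.5, -0.4, 0.1]
opening: 0.25
```

View pics/w19.png

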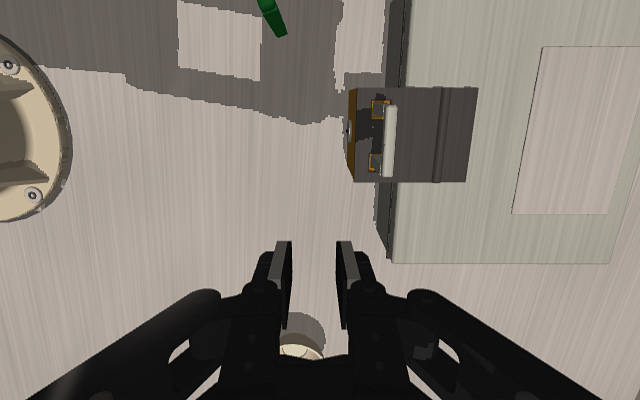

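View pics/s19c.png

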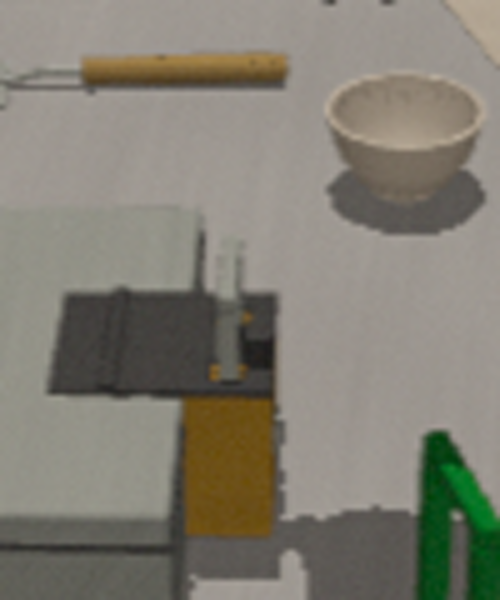

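View pics/s19.png

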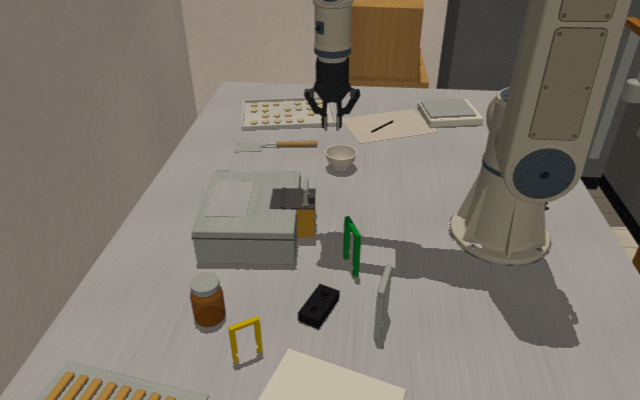

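```bash
python3 - <<'E'
from h import *
T=np.load('T19.npy');im=cv2.imread('pics/w19.png')
cv2.imwrite('pics/w19c.png',cv2.resize(im[75:200,330:490],None,fx=4.5,fy=4.5,interpolation=cv2.INTER_CUBIC))
for z in(138,146,154,166,180):
    print(z,[(proj('side',P)+[1.1,1.8]-[260,130])*5 for P in([498,68,z],[502,10,z])],[(proj('wrist',P,T)-[330,75])*4.5 for P in([498,68,z],[502,10,z])])
E
```

```text
138 [array([227.14340547, 315.43719342]), array([233.49553887, 252.95035762])] [array([270.81938176, 132.80448964]), array([248.35047167, 441.82864004])]
146 [array([226.86734351, 301.66565385]), array([233.2515617, 239.4811202])] [array([280.80906192, 133.64278985]), array([257.11564968, 451.12152956])]
154 [array([226.58931149, 287.79583677]), array([233.00590892, 225.91937744])] [array([291.40183459, 134.53169954]), array([266.3769817 , 460.94044425])]
166 [array([226.16852322, 266.80452714]), array([232.63425003, 205.40122035])] [array([308.54692712, 135.97045778]), array([281.29550762, 476.75714677])]
180 [array([225.67184387, 242.02733847]), array([232.19575423, 181.19320083])] [array([330.72531905, 137.83159349]), array([300.4635994 , 497.07926218])]
```

View pics/w19c.png

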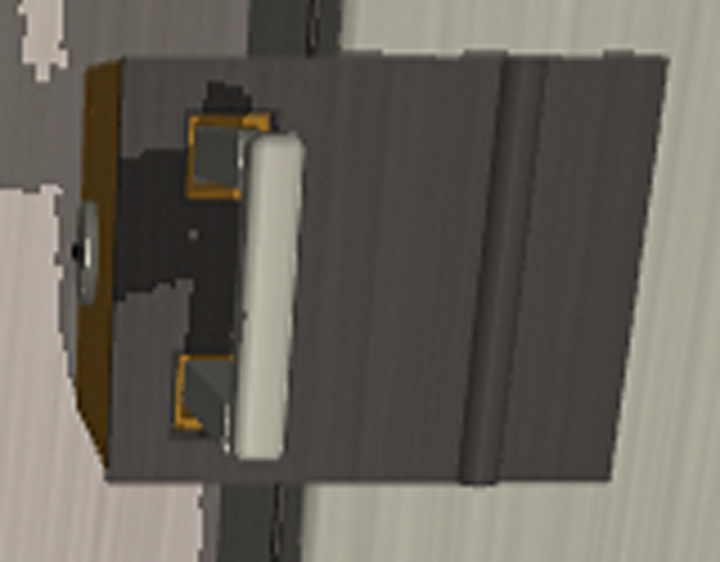

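```bash
python3 - <<'E'
from rig import r,order
print(r.sense()['contact_force'],r.sense()['clock']);print(order.sign_off())
E
```

```text
[-0.69688045 -0.55989945  0.29754568] 35.9667
the job is handed in; nothing more can be done
None
```

The chest is locked and I handed the job in at about 36 s of robot time. I folded the hasp flat, took the small grey shackle from the parking block and put both legs through the plate into the lock. Then I pressed it home with the shut fingertips on the crossbar.

**Last checks:**
- **Pressing:** the travel stalled at 18.4 N, the highest force any of the readings showed, against the 40 N limit. Readings come only at the end of each move, so a brief peak in between would not show.
- **Click:** when the fingers backed off 2.3 mm the contact force fell to about 0.6 N and the shackle did not follow.
- **Staying down:** with the robot clear, the wrist and side pictures both put the crossbar top at about 146–150 mm, roughly 47 mm of leg depth. It had stood at about 180 mm before pressing. The hasp still lies flat.
- **Other things:** nothing else was touched on purpose. The bowl, jar, spatula and look-alikes look unmoved in the last side picture, but I did not measure them.

**What went wrong on the way:** my first press, made while gripping the bar, failed. The shackle slipped about 8 mm in the jaws and leaned 2–3°, because the arm drifts towards +x when it presses down. I let go, finished with the shut fingers and corrected for the drift. The shackle leaned twice more in the holes while pressing, but stood upright at the end.

The wrist camera and the two fixed cameras disagreed by 2–3 mm on where the lock is. I aligned the legs with the holes directly in the wrist picture instead.

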